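# Clamp a mended washing-machine drawer front and clear the worktop

## Task

The drawer front of the washing machine has just been mended: lay it on the clamp's cork bed with its grey repair plate squarely under the screw and let go, then wind the crank clockwise until the orange pad meets the plate and snug it so that the pad's spring is squeezed about half way, never fully. Then clear up: put every repair tool (screwdriver, spanner, scraper) that lies about into the red tray and every laundry thing (brush, towel clip, scoop) into the teal box, leaving the drawer front clamped and the bottles where they stand.

Things in the scene. Friction and masses are not known exactly. Their poses are not given: they have to be found in the camera images.
- panel: white plastic drawer front lying flat, 180 x 64 x 20 mm (x, y, z), 0.22 kg; origin at the centre of its underside, x along its length towards the end with the grey repair plate; a black sticker marks the other end, where it is best gripped across its 64 mm width (about 55 mm from the centre: there the gripper clears the crank)
- panel_plate (a point): centre of the square grey repair plate (44 mm, flush) on the drawer front's top face, 62 mm from the centre towards +x of panel
- clamp: blue screw clamp fixed to the worktop, a C-frame open at its -x end and sides; origin on the worktop on the vertical screw axis, x from the loading end to the column (30 x 36 mm, at x = 72 mm). An arm 36 mm wide, 135 to 165 mm up, runs from the column over the axis to x = -28 mm. The drawer front goes in with its x along the clamp's x, so its centre lies at x = -62 mm
- clamp_bed (a point): point on the cork top of the bed, on the screw axis, 40 mm above the worktop; axes as clamp. The bed is 44 mm wide, narrower than the drawer front, so fingers can reach down beside it; it runs from x = -155 to +30 mm on a base plate 60 mm wide, 12 mm thick
- crank (a joint): crank angle (rad), 0 to 20, growing clockwise seen from above (start 0 to 4.4); a full turn lowers screw, crank and pad by 16 mm. At 0 the pad's face is 54 mm above the bed. Friction holds it where it is left; turning takes about 5 N at the knob, up to 10 N as the pad's spring is squeezed
- crank_knob (a point): point in the red upright crank knob, 50 mm from the screw axis; knob 24 mm thick, 45 mm tall, turning freely on its pin, so the gripper can hold it from above and carry it round in a circle without turning; the point is 24 mm above its lower end, 256 mm above the worktop at crank 0, and sinks with the screw
- pad_face (a point): centre of the under face of the orange pad, 36 mm in diameter, at the screw's lower end
- pad (a joint): how far the sprung pad is pressed up into the screw (m): 0 when free, 0.010 when the spring is fully squeezed; the spring gives 10 N per mm, so half way is 50 N
- screwdriver: repair tool: screwdriver with orange handle lying down; handle 90 x 26 x 24 mm, steel blade sticking out 60 mm towards +x; origin under the middle of the handle; grip across y
- spanner: repair tool: steel spanner with a black grip lying flat, 150 mm long, grip 20 mm wide and 14 mm thick along x, head 46 mm wide at +x (from 45 to 93 mm); origin under the grip; grip across y
- scraper: repair tool: scraper, wooden handle 90 x 24 x 20 mm (its middle 10 mm to -x of the origin), steel blade 58 x 52 x 4 mm at +x (from 29 to 87 mm); origin under the handle; grip across y at 10 mm to -x
- brush: laundry thing: scrubbing brush, 115 x 44 x 34 mm, blue back up, teal bristles down; origin under its middle; grip across y
- clip: laundry thing: large lilac towel clip, 115 x 26 x 22 mm; origin under its middle; grip across y
- scoop: laundry thing: green measuring scoop, open-topped bowl 64 x 48 x 36 mm with a handle 60 mm long towards -x at 29 mm height; origin under the middle of the bowl; grip the bowl across y
- tool_tray: red open tray, fixed, 190 x 180 x 60 mm (x, y, z), walls 5 mm; origin at the centre of its underside
- laundry_box: teal open box, fixed, 190 x 180 x 60 mm, walls 5 mm; origin at the centre of its underside
- detergent: bystander: white detergent bottle with green cap, 75 x 110 mm, 225 mm tall; origin at the centre of its underside
- spray: bystander: grey bottle with blue cap, 60 mm in diameter, 170 mm tall; origin at the centre of its underside
- glue: bystander: yellow bottle with orange cap, 44 mm in diameter, 110 mm tall; origin at the centre of its underside
Mind the look-alikes: they are no part of the job. There is more than one size of the brush; the job needs the largest.

How it is judged:
By the outcome, as a careful person would: the job done as asked, in the order asked, and still so for the second after the job is handed in, with the robot touching nothing.
Of screwdriver, spanner, scraper, brush, clip, scoop only 4 to 6 are there at a start; the rules pass over those that are not, and their reading is None.
At some moment in a run one of screwdriver, spanner, scraper, brush, clip, scoop may be knocked a few centimetres aside while the robot is not near it.
Once in a run the grip may slacken for a moment while it holds something.
It also fails if it takes over 210 s, if anything falls off the work surface, if the arm or the gripper's body presses on something with over 40 N, if the wrist force passes 120 N, or if a joint passes its speed limit or range.

## Robot

A 6-joint arm with a two-finger parallel gripper is mounted at the origin on the work surface. World frame = base frame: x ahead of the robot, y to its left, z up, the work surface at z = 0. Lengths are in m, angles in rad, forces in N, time in s.
With the tool pointing down it reaches from about 0.375 to 0.9 m from the base axis. Payload 3.1 kg.
Tool frame: the origin (TCP) lies on the centre line of the jaws, within the pads' length; the fingertips stand 25 mm ahead of it and the grasp point (between the pads) lies 6 mm ahead of it (manip.tip_extent is the distance from the TCP to the fingertips, in m); z points along the fingers, y is the line along which they close (so a half turn about z gives the same grasp; the last joint's range is limited). The gripper opens to 85 mm and grips with 20 to 120 N. Pads are 22 mm wide; open, the fingers measure 114 mm over their backs; the gripper's body (76 mm by 85 mm) begins 54 mm behind the grasp point. The pads swing forward as they close: fully open they stand 13 mm farther back than shut.
Start: joints at [-1.464, 0.527, 1.433, -0, 1.181, -0.178], TCP at [0.176, -0.6, 0.256] pointing down, gripper open.
Joint ranges: [-3.08, 3.08], [-0.75, 2.2], [0.22, 2.44], [-1.43, 4.57], [0, 2.65], [-2.85, 2.85]. Speed limits (rad/s): [2.79, 2.79, 3.14, 3.14, 3.14, 3.14].

## Interface

Orientations are given as a unit quaternion [x, y, z, w].
In Python, from station import readout, imaging, order, manip gives the robot as it stands.
- The arm moves only by the tool move_arm, never from a script. Its argument "rows" is a list of rows, each a list of 7 numbers: the turn, a rotation vector about the tool's x, y, z in degrees, then the shift along the tool's x, y, z in mm, then the closure, from 0 (fully open) to 1 (shut). A call has 1 to 12 rows; each row is the pose to reach, as a shift and turn from the pose commanded when the call began, along the tool's axes at that moment; what a row does not reach only later rows make up. A row lasts 1/12 s, in which the tool goes at most 41.7 mm and 7.16 degrees, less where a joint would pass 70% of its speed; a pose out of reach is approached as far as the arm can. A call with a gripper value outside its range is refused whole. The fingers move at their own pace and stop on an object; "squeeze" is the grip in N (left out, the last holds). Time passes only in rows, so rows that repeat a pose let the fingers close. It gives the time, the measured TCP pose, the force, the opening and the grip force at its end, in the units of the state.
- readout.sense(): the state, without advancing time (a new reading comes with each control period).
- imaging.snapshot(name): name is "scene" or "top" or "wrist"; returns a dict with "img" (480x640x3 uint8, red, green, blue), "z_map" (480x640 float32, m along the optical axis (not along the pixel's ray), 0 where there is no reading), "fovy" (degrees; the focal length in pixels is half the picture's height over the tangent of half this angle, whatever the lens; pixels are square), "cx", "cy" (the principal point, pixels), "k1" (the pictures are not rectified: a ray, as slopes to the right and down, at radius r is drawn at 1 + k1 r^2 times it, then the intrinsics apply), "rvec" (rotation vector, rad) and "tvec" (3), from world to camera coordinates, as OpenCV has them. Camera axes: x right, y down, z forward; pixel columns grow to the right and rows downward; lengths in m; the calibration is good to about 2 mm. A picture is of the moment at which its call begins.
- order.sign_off(): hands the job in; it is judged then, once.
The state is a dict: "t": time; "q": joint angles; "qd": joint speeds; "tau": joint torques, N m; "tcp_pos": TCP position; "tool_rot": TCP orientation; "force": force on the tool from outside, world axes, zero at the start; "ft_torque": the same for the moment, N m; "finger_gap": opening from 0.0 (shut) to 1.0 (fully open); "gripper_force": force on a finger pad.
Only numpy, scipy, OpenCV 4.12 (cv2) and the standard library are available. Lean on these libraries where they do the work, as an engineer would, in place of code of your own. Each camera call takes 0.05 s, during which the arm holds its last target. There are 200 camera calls.

## Working session

There is one attempt and no reset: what is moved stays moved. The work goes in short steps, Python scripts to look and compute and a tool call to move; the robot and the scene stay as the last step left them, time stands still between calls to the robot, and variables do not carry over. Pictures are saved under pics/ and viewed, at most 14 in all, crops included, and the job is handed in when it is done.

Besides the shell and the picture viewer there is one more tool, called after "Emit:" as a command line: name --pt "numbers of a row" for each row, then --argument value for the rest. move_arm: Moves the arm, as the interface text tells. Its arguments: {"type":"object","properties":{"rows":{"type":"array"},"squeeze":{"type":"number"}},"required":["rows"]}

```bash
ls; mkdir -p pics
cat > h.py <<'E'
import numpy as np, cv2
from scipy.spatial.transform import Rotation as R
from station import readout, imaging, order, manip
def snap(n):
    s=imaging.snapshot(n); s['f']=240/np.tan(np.radians(s['fovy'])/2); s['Rm']=R.from_rotvec(s['rvec']).as_matrix(); return s
def slopes(s,uv):
    K=np.array([[s['f'],0,s['cx']],[0,s['f'],s['cy']],[0,0,1.]])
    return cv2.undistortPoints(np.array(uv,float).reshape(-1,1,2),K,np.array([s['k1'],0,0,0.])).reshape(-1,2)
def plane(s,uv,z):
    d=np.c_[slopes(s,uv),np.ones(len(np.reshape(uv,(-1,2))))]@s['Rm']
    c=-s['Rm'].T@np.array(s['tvec']).ravel()
    return c+d*((z-c[2])/d[:,2])[:,None]
def cloud(s):
    v,u=np.mgrid[0:480,0:640]; m=slopes(s,np.c_[u.ravel(),v.ravel()]); z=s['z_map'].reshape(-1,1)
    P=np.c_[m*z,z]; return ((P-np.ravel(s['tvec']))@s['Rm']).reshape(480,640,3)
def save(s,n): cv2.imwrite('pics/'+n,s['img'][:,:,::-1])
E
python3 - <<'E'
from h import *
for n in('top','scene','wrist'):
    s=snap(n); save(s,n+'0.png'); print(n,s['fovy'],s['k1'],(-s['Rm'].T@np.ravel(s['tvec'])).round(3),(s['z_map']>0).mean())
print(readout.sense(), manip.tip_extent)
E
```

```text
pics
top 56.7906012244101 0.007453830136894823 [ 4.120e-01 -1.000e-03  1.207e+00] 0.9960091145833333
scene 53.06278515582249 0.029426569144506743 [ 1.434 -0.273  1.036] 0.9912565104166666
wrist 61.05143785786395 0.017783252140437137 [ 0.258 -0.576  0.372] 0.9959049479166666
{'t': 0.15, 'q': array([-1.46453736e+00,  5.28291899e-01,  1.43361803e+00,  5.87174109e-06,
        1.18139772e+00, -1.78491141e-01]), 'qd': array([ 0.00054758, -0.00239984, -0.00303916, -0.00035843, -0.00166615,
        0.00088872]), 'tau': array([ 4.87001125e-04, -4.42744088e+01, -1.78275865e+01, -2.62688682e-04,
        5.62286354e-03,  1.53510177e-05]), 'tcp_pos': array([ 0.17555345, -0.5993056 ,  0.25553105]), 'tool_rot': array([ 9.89881576e-01,  1.41893377e-01,  3.36760469e-05, -8.56839393e-04]), 'force': array([-0.34442938,  0.15866622, -0.36841798]), 'ft_torque': array([-0.03090358, -0.04593009,  0.01609576]), 'gripper_force': 0.0, 'finger_gap': 1.0002682376143222} 0.025
```

View pics/top0.png

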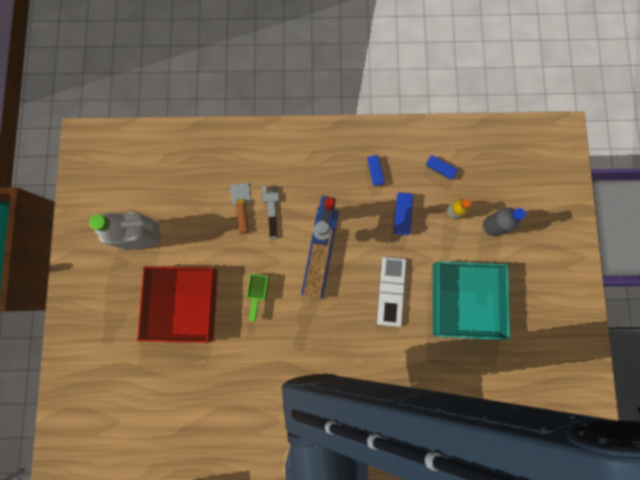

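View pics/scene0.png

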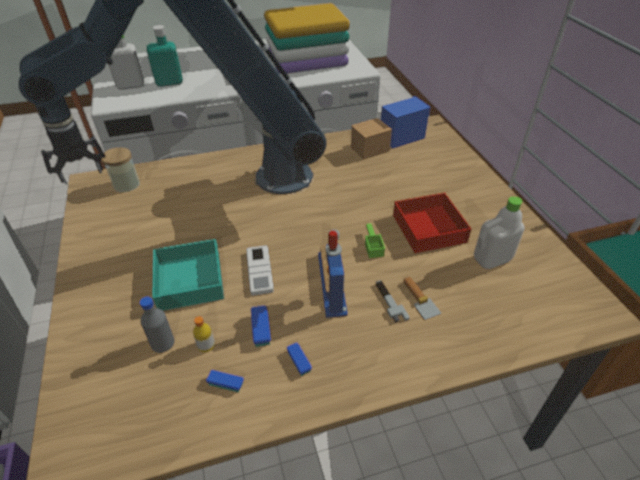

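Top view (up = +x, left = +y): the panel is at (392,292) with its plate end up and sticker down. The clamp is at (320,245), with its knob at (329,203). Spanner (272,212), scraper (240,208), scoop (257,295), tray (178,304) and box (471,300) are all visible. There are three brushes, at (403,213), (376,170) and (442,167), and the one at 403 is the largest. There is no screwdriver or clip. The scene view agrees.

```bash
cat >> h.py <<'E'
def hsv(s): return cv2.cvtColor(s['img'],cv2.COLOR_RGB2HSV)
def blobs(s,lo,hi,z,roi=None,amin=40):
    m=cv2.inRange(hsv(s),lo,hi)
    if roi: k=np.zeros_like(m); k[roi[1]:roi[3],roi[0]:roi[2]]=1; m*=k
    out=[]
    for c in cv2.findContours(m,cv2.RETR_EXTERNAL,cv2.CHAIN_APPROX_NONE)[0]:
        if cv2.contourArea(c)<amin: continue
        p=plane(s,c[:,0,:],z)[:,:2]; (x,y),(w,h),a=cv2.minAreaRect((p*1000).astype(np.float32))
        if w<h: w,h,a=h,w,a+90
        out.append((c[:,0].mean(0).round(),round(x),round(y),round(w),round(h),round((a+90)%180-90,1)))
    return out
E
python3 - <<'E'
from h import *
s=snap('top'); C=cloud(s)
H=hsv(s)
for n,(u,v) in dict(panel=(400,290),knob=(329,203),cylinder=(322,228),spang=(272,228),spanh=(271,190),scr=(241,215),scb=(240,190),scoop=(258,285),brush=(404,205)).items(): print(n,H[v,u],C[v,u].round(3))
print('panel',blobs(s,(0,0,150),(180,40,255),.02,(360,240,425,340)))
print('brush',blobs(s,(105,150,60),(125,255,255),.034,(360,140,470,240)))
print('scoop',blobs(s,(40,150,60),(75,255,255),.036,(230,260,290,330)))
print('tray',blobs(s,(0,170,40),(8,255,255),.06,(120,250,230,360)))
print('box',blobs(s,(78,120,40),(98,255,255),.06,(420,250,530,350)))
print('cork/bed',blobs(s,(5,60,60),(20,200,200),.04,(298,225,340,300)))
print('clampblue',blobs(s,(105,100,30),(125,255,255),.012,(290,180,345,310)))
print('arm165',blobs(s,(105,100,30),(125,255,255),.165,(290,180,345,310)))
print('knob',blobs(s,(0,150,60),(8,255,255),.27,(315,190,345,215),8))
print('scrH',blobs(s,(5,150,60),(18,255,255),.02,(230,195,252,240)))
print('steel',blobs(s,(0,0,90),(180,60,255),.006,(225,175,290,240),20))
print('black',blobs(s,(0,0,0),(180,255,45),.014,(260,180,290,240),20))
big=cv2.resize(s['img'][140:340,220:430],None,fx=3.5,fy=2.9,interpolation=cv2.INTER_CUBIC)
E
```

```text
panel [ 26   9 198] [ 0.444 -0.201  0.021]
knob [  2 219 156] [ 0.625 -0.014  0.271]
cylinder [ 80  11 134] [0.578 0.002 0.227]
spang [14 96 45] [0.615 0.139 0.018]
spanh [ 17 121  99] [0.726 0.144 0.002]
scr [ 13 176 148] [0.652 0.223 0.021]
scb [ 75  11 144] [0.727 0.231 0.003]
scoop [ 47 169  92] [0.462 0.177 0.003]
brush [113 194 164] [ 0.672 -0.22   0.029]
panel [(array([391., 292.]), 442, -178, 178, 63, -6.4)]
brush [(array([403., 213.]), 649, -215, 108, 40, -8.3), (array([441., 167.]), 776, -325, 78, 30, 57.8), (array([375., 170.]), 770, -145, 78, 28, 10.9)]
scoop [(array([256., 295.]), 429, 178, 122, 50, -7.7)]
tray [(array([177., 304.]), 415, 375, 193, 190, 88.2)]
box [(array([471., 300.]), 417, -373, 190, 189, 87.1)]
cork/bed [(array([318., 264.]), 521, 13, 195, 109, -0.7)]
clampblue [(array([332., 220.]), 637, -23, 45, 19, -0.9), (array([320., 209.]), 666, 6, 73, 15, -11.7)]
arm165 [(array([332., 220.]), 608, -20, 39, 17, -0.9), (array([320., 209.]), 634, 5, 64, 13, -11.7)]
knob [(array([329., 203.]), 626, -15, 27, 19, -0.7)]
scrH [(array([242., 217.]), 645, 221, 86, 27, 1.0)]
steel [(array([270., 200.]), 696, 143, 90, 45, 5.6), (array([239., 193.]), 716, 230, 56, 53, 7.7)]
black [(array([273., 226.]), 620, 137, 42, 11, 0.4)]
```

```bash
cat >> h.py <<'E'
def st():
    s=readout.sense(); M=R.from_quat(s['tool_rot']).as_matrix(); return s,M
def go(x,y,z,psi):
    "turn (deg) and shift (mm) from present pose to TCP (m), tool down, tool x at psi deg"
    s,M=st(); T=R.from_euler('z',psi,degrees=True).as_matrix()@np.diag([1,-1,-1])
    r=R.from_matrix(M.T@T).as_rotvec(degrees=True); d=M.T@(np.array([x,y,z])-s['tcp_pos'])*1000
    print('row',r.round(2).tolist(),d.round(1).tolist(),'t',round(s['t'],1))
E
python3 -c "
from h import *
go(.465,0,.48,0)"
```

```text
row [-0.08, -0.0, 16.32] [446.2, -494.3, -223.5] t 0.2
```

Emit:
move_arm --pt "0 0 0 0 0 -120 0" --pt "0 0 0 0 0 -120 0" --pt "0 0 0 0 0 -120 0" --pt "0 0 16.3 446 -494 -223 0" --pt "0 0 16.3 446 -494 -223 0" --pt "0 0 16.3 446 -494 -223 0" --pt "0 0 16.3 446 -494 -223 0" --pt "0 0 16.3 446 -494 -223 0" --pt "0 0 16.3 446 -494 -223 0" --pt "0 0 16.3 446 -494 -223 0" --pt "0 0 16.3 446 -494 -223 0" --pt "0 0 16.3 446 -494 -223 0"

```text
t: 1.2
tcp_pos: [0.3369, -0.2639, 0.4339]
tool_rot: [1.0, -0.0, 0.0, -0.0]
force: [0.4, -0.4, -0.1]
finger_gap: 1.002
gripper_force: 0.0
```

```bash
python3 -c "
from h import *
print(readout.sense()['tcp_pos'])
go(.465,0,.48,0)"
```

```text
[ 0.33689473 -0.26393462  0.433933  ]
row [-0.0, -0.01, -0.02] [128.0, -264.0, -46.0] t 1.2
```

Emit:
move_arm --pt "0 0 0 128 -264 -46 0" --pt "0 0 0 128 -264 -46 0" --pt "0 0 0 128 -264 -46 0" --pt "0 0 0 128 -264 -46 0" --pt "0 0 0 128 -264 -46 0" --pt "0 0 0 128 -264 -46 0" --pt "0 0 0 128 -264 -46 0" --pt "0 0 0 128 -264 -46 0" --pt "0 0 0 128 -264 -46 0" --pt "0 0 0 128 -264 -46 0"

```text
t: 2.03
tcp_pos: [0.4642, -0.002, 0.4792]
tool_rot: [1.0, 0.001, -0.001, 0.0]
force: [-0.5, -1.2, 0.6]
finger_gap: 1.0
gripper_force: 0.0
```

Run:
```python
from h import *
print(readout.sense()['tcp_pos'])
s=snap('wrist'); save(s,'w1.png'); print((-s['Rm'].T@np.ravel(s['tvec'])).round(3)); np.save('w1.npy',s,allow_pickle=True)
```

```text
[ 0.4641887  -0.00204483  0.4792385 ]
[ 0.55  -0.002  0.596]
```

View pics/w1.png

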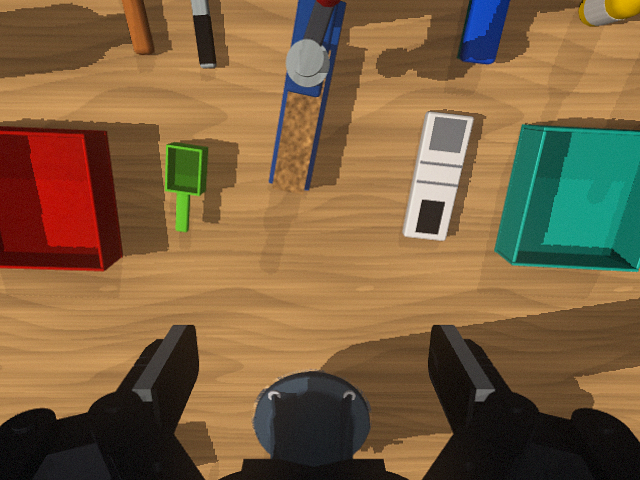

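The wrist view shows the panel at (438,175), with the plate at (446,134) and the sticker at (430,217). It also shows the scoop at (186,170), the crank hub disc at (308,63) and the cork at (297,145).

Run:
```python
from h import *
s=np.load('w1.npy',allow_pickle=True).item(); H=hsv(s); C=cloud(s)
print('panel',blobs(s,(0,0,70),(180,60,255),.02,(395,100,485,250),200))
print('sticker',blobs(s,(0,0,0),(180,255,50),.02,(410,190,455,240),100))
print('plate',blobs(s,(0,0,90),(180,60,150),.02,(425,110,475,160),200))
print('scoop',blobs(s,(40,150,40),(75,255,255),.036,(150,130,215,240)))
print('scoopbowl',blobs(s,(40,150,40),(75,255,255),.036,(150,130,215,192)))
print('cork',blobs(s,(5,50,60),(20,200,220),.04,(265,95,325,192),400))
print('disc',blobs(s,(0,0,90),(180,50,255),.227,(280,35,333,92),100))
for u,v in [(308,70),(300,130),(295,170),(438,175),(320,8),(297,100)]: print((u,v),H[v,u],C[v,u].round(3))
# cork centreline from left/right blue edges at z=.04
m=cv2.inRange(H,(105,100,30),(125,255,255))
for v in (100,115,130,145,160,175,183):
    r=np.where(m[v,262:335])[0]+262; i=np.argmax(np.diff(r)); e=plane(s,[[r[i]+.5,v],[r[i+1]-.5,v]],.04); print(v,r[i],r[i+1],e[:,:2].round(4).tolist())
```

```text
panel [(array([437., 175.]), 446, -177, 178, 66, -6.2)]
sticker [(array([429., 217.]), 390, -174, 47, 32, -6.3)]
plate [(array([448., 134.]), 507, -187, 44, 43, 84.0)]
scoop [(array([184., 183.]), 434, 175, 124, 56, -8.0)]
scoopbowl [(array([185., 168.]), 462, 171, 68, 56, -8.0)]
cork [(array([294., 145.]), 495, 23, 125, 82, 0.2)]
disc [(array([307.,  63.]), 580, 2, 36, 36, 88.8)]
(308, 70) [ 24   8 153] [0.574 0.002 0.225]
(300, 130) [ 15 153 153] [0.514 0.014 0.038]
(295, 170) [ 15 156 137] [0.461 0.021 0.039]
(438, 175) [ 15  20 226] [ 0.451 -0.18   0.019]
(320, 8) [135   7  69] [ 0.62  -0.008  0.223]
(297, 100) [ 15 153 125] [0.551 0.018 0.039]
100 285 322 [[0.5509, 0.0326], [0.551, -0.0138]]
115 283 319 [[0.5325, 0.0355], [0.5327, -0.01]]
130 280 316 [[0.5137, 0.0399], [0.5139, -0.0062]]
145 278 313 [[0.4945, 0.043], [0.4946, -0.0023]]
160 275 311 [[0.4747, 0.0476], [0.4748, 0.0004]]
175 272 307 [[0.4544, 0.0523], [0.4546, 0.0058]]
183 306 307 [[0.4436, 0.0058], [0.4436, 0.0058]]
```

Emit:
move_arm --pt "0 0 0 150 0 0 0" --pt "0 0 0 150 0 0 0" --pt "0 0 0 150 0 0 0" --pt "0 0 0 150 0 0 0" --pt "0 0 0 150 0 0 0" --pt "0 0 0 150 0 0 0" --pt "0 0 0 150 0 0 0"

```text
t: 2.67
tcp_pos: [0.6135, -0.0036, 0.4791]
tool_rot: [1.0, -0.001, -0.001, -0.0]
force: [0.5, 0.1, 0.5]
finger_gap: 1.0
gripper_force: 0.0
```

Run:
```python
from h import *
print(readout.sense()['tcp_pos'])
s=snap('wrist'); save(s,'w2.png'); print((-s['Rm'].T@np.ravel(s['tvec'])).round(3)); np.save('w2.npy',s,allow_pickle=True)
```

```text
[ 0.61352771 -0.0036487   0.47913403]
[ 0.7   -0.004  0.596]
```

View pics/w2.png

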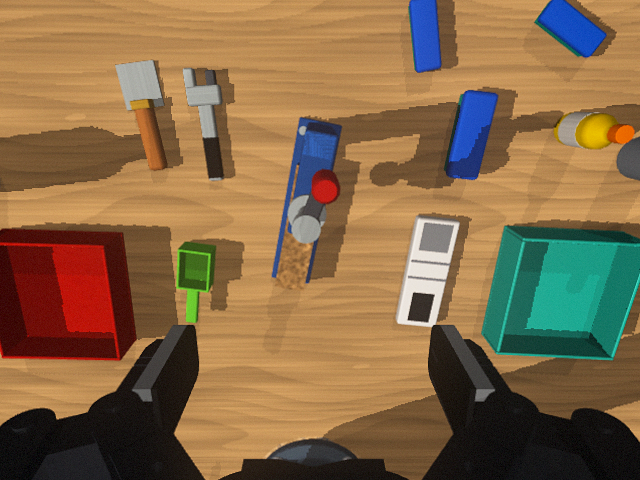

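This view has everything. The knob is at (326,185), the hub at (306,219), the scraper at (148,115), the spanner at (207,120) and the large brush at (472,135). The detergent bottle is out of view, and the spray bottle is only partly in frame at the right edge.

Run:
```python
from h import *
s=np.load('w2.npy',allow_pickle=True).item(); H=hsv(s); C=cloud(s)
print('panel',blobs(s,(0,0,70),(180,60,255),.02,(385,205,470,335),200))
print('plate',blobs(s,(0,0,90),(180,60,150),.02,(415,215,460,255),200))
print('brush',blobs(s,(105,130,40),(125,255,255),.034,(440,80,505,190),200))
print('scoop',blobs(s,(40,150,40),(75,255,255),.036,(165,230,225,325)))
print('knob',blobs(s,(0,150,100),(8,255,255),.27,(305,160,345,210),50),blobs(s,(170,150,100),(180,255,255),.27,(305,160,345,210),50))
print('scrH',blobs(s,(5,140,60),(14,255,255),.02,(125,95,170,172),60))
print('scrBlade',blobs(s,(0,0,100),(180,60,255),.004,(110,50,170,115),60))
print('spanner',blobs(s,(0,0,100),(180,60,255),.008,(175,60,230,185),60))
print('spanG',blobs(s,(0,0,0),(180,255,45),.014,(195,125,230,180),60))
print('tray',blobs(s,(0,170,40),(8,255,255),.06,(0,220,150,370)))
print('box',blobs(s,(78,120,40),(98,255,255),.06,(470,210,640,370)))
print('armblue',blobs(s,(105,100,30),(125,255,255),.165,(285,110,345,250),100))
for u,v in [(326,182),(330,190),(306,228),(320,145),(470,130),(150,140),(213,160),(193,260),(306,212),(203,95),(601,130),(635,158)]: print((u,v),H[v,u],C[v,u].round(3))
mk=cv2.inRange(H,(0,150,60),(8,255,255))|cv2.inRange(H,(172,150,60),(180,255,255)); mk[:,:300]=0;mk[:160]=0;mk[215:]=0;mk[:,350:]=0
P=C[mk>0]; P=P[P[:,2]>P[:,2].max()-.006]; print('knobtop',P.mean(0).round(4),np.ptp(P,0).round(3),len(P), np.median(P[:,2]))
# hub disc top points
D=C[195:245,285:325].reshape(-1,3); S=H[195:245,285:325].reshape(-1,3); D=D[(S[:,1]<60)&(D[:,2]>.2)]; print(np.histogram(D[:,2],10))
T=D[abs(D[:,2]-.226)<.004]; c,r=cv2.minEnclosingCircle((T[:,:2]*1000).astype(np.float32)); print('hub',c,r,T[:,:2].mean(0))
# arm top
A=C[110:250,285:345].reshape(-1,3); A=A[abs(A[:,2]-.165)<.005]; print('arm',cv2.minAreaRect((A[:,:2]*1000).astype(np.float32)),len(A))
```

```text
panel [(array([426., 270.]), 448, -177, 181, 66, -6.5)]
plate [(array([436., 237.]), 507, -187, 43, 42, 83.7)]
brush [(array([471., 134.]), 654, -214, 113, 45, -6.5)]
scoop [(array([194., 279.]), 439, 175, 132, 54, -8.4)]
knob [(array([323., 188.]), 632, -12, 25, 20, 50.3)] []
scrH [(array([151., 138.]), 649, 217, 82, 32, 8.0)]
scrBlade [(array([140.,  85.]), 719, 230, 57, 51, 6.8)]
spanner [(array([201., 101.]), 696, 144, 90, 44, 3.2)]
spanG []
tray [(array([ 61., 294.]), 427, 365, 209, 208, -2.1)]
box [(array([561., 291.]), 430, -365, 208, 205, 86.9)]
armblue [(array([304., 168.]), 624, -1, 113, 43, -11.2)]
(326, 182) [  1 227 193] [ 0.638 -0.015  0.271]
(330, 190) [  1 226 193] [ 0.631 -0.018  0.272]
(306, 228) [ 20  10 160] [0.585 0.002 0.225]
(320, 145) [109 178 149] [ 0.656 -0.012  0.165]
(470, 130) [111 212 196] [ 0.662 -0.213  0.033]
(150, 140) [ 12 189 169] [0.648 0.22  0.018]
(213, 160) [ 3 91 53] [0.62  0.137 0.012]
(193, 260) [ 47 181 107] [0.464 0.184 0.001]
(306, 212) [ 0 24 75] [0.6   0.002 0.223]
(203, 95) [ 40   9 169] [0.706 0.142 0.016]
(601, 130) [ 24 255 229] [ 0.664 -0.352  0.083]
(635, 158) [120   3  85] [ 0.624 -0.437  0.036]
knobtop [ 0.6996 -0.0045  0.5959] [0. 0. 0.] 5 0.5959183516752076
(array([977,   0,   0,   0,   0,   0,   0,   0,   0,   5]), array([0.20929755, 0.24795963, 0.28662171, 0.32528379, 0.36394587,
       0.40260795, 0.44127003, 0.47993211, 0.51859419, 0.55725627,
       0.59591835]))
hub (593.5573120117188, 1.927691102027893) 23.313304901123047 [5.89920464e-01 3.31711810e-04]
arm ((614.06884765625, -2.7918548583984375), (41.33496856689453, 114.39079284667969), 81.40107727050781) 1901
```

Run:
```python
from h import *
for f,kr,hr in (('w2.npy',(305,160,350,212),(280,190,330,248)),('w1.npy',None,(280,35,335,92))):
    s=np.load(f,allow_pickle=True).item(); H=hsv(s); C=cloud(s); ok=s['z_map']>0
    if kr:
        m=(H[...,1]>150)&((H[...,0]<9)|(H[...,0]>171))&ok&(abs(C[...,2]-.2715)<.003); m[:,:kr[0]]=0;m[:,kr[2]:]=0;m[:kr[1]]=0;m[kr[3]:]=0
        P=C[m]; print('knob',P.mean(0).round(4),np.ptp(P,0).round(3),len(P),cv2.minEnclosingCircle((P[:,:2]*1000).astype(np.float32)))
    m=np.uint8((H[...,1]<40)&(H[...,2]>125)); k=np.zeros_like(m);k[hr[1]:hr[3],hr[0]:hr[2]]=1; m*=k
    c=max(cv2.findContours(m,0,1)[0],key=cv2.contourArea)[:,0]; p=plane(s,c,.2255)[:,:2]*1000
    print('hub',cv2.minEnclosingCircle(p.astype(np.float32)),c.min(0),c.max(0),np.median(C[...,2][m>0]))
    A=C[ok&(abs(C[...,2]-.165)<.003)&(H[...,0]>105)&(H[...,0]<125)&(H[...,1]>100)]; A=A[(abs(A[:,1])<.08)]
    print('arm',cv2.minAreaRect((A[:,:2]*1000).astype(np.float32)),len(A))
# fit line: base plate/bed edges in w2 at z=.04
s=np.load('w2.npy',allow_pickle=True).item();H=hsv(s);m=cv2.inRange(H,(105,100,30),(125,255,255))
for v in (248,255,262,269,274):
    r=np.where(m[v,262:335])[0]+262; i=np.argmax(np.diff(r)); e=plane(s,[[r[i]+.5,v],[r[i+1]-.5,v]],.04); print(v,r[0],r[i],r[i+1],r[-1],e.mean(0).round(4),np.ptp(e[:,1]).round(3))
```

```text
knob [ 0.6313 -0.0146  0.2709] [0.022 0.022 0.005] 564 ((631.1159057617188, -14.50688362121582), 11.669078826904297)
hub ((594.008056640625, 3.137108325958252), 23.173715591430664) [287 195] [324 242] 0.22473908203205117
arm ((613.7398071289062, -3.143922805786133), (34.591026306152344, 112.11658477783203), 78.72731018066406) 1597
hub ((579.3798217773438, 2.160499334335327), 18.211380004882812) [286  39] [326  86] 0.22473576361038078
arm ((597.31494140625, 0.08416748046875), (36.39673614501953, 82.2223892211914), 79.31983947753906) 1061
248 277 280 313 315 [0.4974 0.0198 0.04  ] 0.046
255 276 279 312 313 [0.4866 0.0214 0.04  ] 0.047
262 274 277 310 312 [0.4755 0.0245 0.04  ] 0.047
269 273 276 309 310 [0.4644 0.0262 0.04  ] 0.047
274 272 275 308 309 [0.4563 0.0278 0.04  ] 0.048
```

Run:
```python
from h import *
s=np.load('w2.npy',allow_pickle=True).item(); C=cloud(s)
for u,v in [(185,330),(190,335),(175,330),(192,345),(440,330),(450,332),(160,365)]: print((u,v),(C[v,u]-[.6135,-.0036,.4791]).round(4))
go(.391,-.173,.12,173.6)
print(s['cx'],s['cy'])
```

```text
(185, 330) [ 0.0115  0.0433 -0.0059]
(190, 335) [ 0.0093  0.0419 -0.0063]
(175, 330) [ 0.0116  0.0466 -0.0057]
(192, 345) [ 0.0043  0.0421 -0.0078]
(440, 330) [ 0.0123 -0.044  -0.0045]
(450, 332) [ 0.0121 -0.0471 -0.0035]
(160, 365) [0.0118 0.0447 0.0141]
row [-0.1, 0.01, -173.7] [-221.6, 170.1, 360.0] t 2.7
313.0599172910482 243.02429695256086
```

Emit:
move_arm --pt "0 0 -80 -221 170 0 0" --pt "0 0 -80 -221 170 0 0" --pt "0 0 -80 -221 170 0 0" --pt "0 0 -80 -221 170 0 0" --pt "0 0 -80 -221 170 0 0" --pt "0 0 -80 -221 170 0 0" --pt "0 0 -80 -221 170 100 0" --pt "0 0 -80 -221 170 200 0" --pt "0 0 -80 -221 170 200 0" --pt "0 0 -80 -221 170 200 0" --pt "0 0 -80 -221 170 200 0" --pt "0 0 -80 -221 170 200 0"

```text
t: 3.72
tcp_pos: [0.3875, -0.169, 0.2744]
tool_rot: [0.765, 0.644, -0.002, -0.007]
force: [-1.5, -0.0, 0.2]
finger_gap: 1.001
gripper_force: 0.0
```

```bash
python3 -c "
from h import *
go(.391,-.173,.12,173.6)"
```

```text
row [-0.27, -0.88, -93.4] [-4.4, 6.1, 154.3] t 3.7
```

Emit:
move_arm --pt "0 0 -93.5 0 2 150 0" --pt "0 0 -93.5 0 2 150 0" --pt "0 0 -93.5 0 2 150 0" --pt "0 0 -93.5 0 2 150 0" --pt "0 0 -93.5 0 2 150 0" --pt "0 0 -93.5 0 2 150 0" --pt "0 0 -93.5 0 2 150 0" --pt "0 0 -93.5 0 2 150 0" --pt "0 0 -93.5 0 2 150 0" --pt "0 0 -93.5 0 2 150 0" --pt "0 0 -93.5 0 2 150 0" --pt "0 0 -93.5 0 2 150 0"

```text
t: 4.72
tcp_pos: [0.3951, -0.1725, 0.131]
tool_rot: [0.119, 0.993, -0.001, 0.001]
force: [0.0, 0.2, -0.1]
finger_gap: 1.002
gripper_force: 0.0
```

Emit:
move_arm --pt "0 0 -7.7 0 0 0 0" --pt "0 0 -7.7 0 0 0 0" --pt "0 0 -7.7 0 0 0 0" --pt "0 0 -7.7 0 0 0 0" --pt "0 0 -7.7 0 0 0 0"

```text
t: 5.13
tcp_pos: [0.3955, -0.1724, 0.1301]
tool_rot: [0.056, 0.998, -0.0, 0.0]
force: [-0.7, -0.5, -0.5]
finger_gap: 0.997
gripper_force: 0.0
```

Run:
```python
from h import *
go(.391,-.173,.021,173.6)
s=snap('wrist'); save(s,'w3.png')
print('panel',blobs(s,(0,0,70),(180,60,255),.02,None,800)); print(s['img'].shape)
```

```text
row [-0.03, 0.04, -0.05] [4.5, -1.0, 109.1] t 5.1
panel [(array([468., 362.]), 484, -80, 66, 14, 20.9), (array([160., 360.]), 461, -284, 67, 15, -32.6), (array([311., 302.]), 441, -179, 179, 63, -6.4)]
(480, 640, 3)
```

Emit:
move_arm --pt "0 0 0 6 -1 40 0" --pt "0 0 0 6 -1 80 0" --pt "0 0 0 6 -1 98 0" --pt "0 0 0 6 -1 109 0" --pt "0 0 0 6 -1 109 0" --pt "0 0 0 6 -1 109 0" --pt "0 0 0 6 -1 109 1" --pt "0 0 0 6 -1 109 1" --pt "0 0 0 6 -1 109 1" --pt "0 0 0 6 -1 109 1" --pt "0 0 0 6 -1 109 1" --pt "0 0 0 6 -1 109 1" --squeeze 80

```text
t: 6.18
tcp_pos: [0.39, -0.173, 0.0221]
tool_rot: [0.055, 0.998, -0.001, 0.001]
force: [-0.5, 0.0, 7.5]
finger_gap: 0.727
gripper_force: 87.8
```

Emit:
move_arm --pt "0 0 0 0 0 -15 1" --pt "0 0 0 0 0 -30 1" --pt "0 0 0 0 0 -45 1" --pt "0 0 0 0 0 -54 1" --pt "0 0 0 0 0 -54 1" --pt "0 0 0 0 0 -54 1" --pt "0 0 0 0 0 -54 1"

```text
t: 6.77
tcp_pos: [0.3894, -0.1726, 0.0745]
tool_rot: [0.055, 0.998, 0.0, -0.0]
force: [-0.0, -0.9, -2.4]
finger_gap: 0.728
gripper_force: 88.5
```

Run:
```python
from h import *
s=snap('wrist'); C=cloud(s); save(s,'w4.png')
m=cv2.inRange(hsv(s),(0,0,150),(180,40,255)); m[:, :200]=0; m[:,430:]=0; m[330:]=0
P=C[(m>0)&(s['z_map']>0)]; P=P[P[:,2]>.04]; print(len(P),P.min(0),P.max(0)); A=np.c_[P[:,:2],np.ones(len(P))]; print(np.linalg.lstsq(A,P[:,2],rcond=None)[0])
go(.467,.0255,.0755,168.7)
```

```text
9141 [ 0.35117276 -0.20147711  0.05701783] [ 0.38209687 -0.13807664  0.07409271]
[ 0.06720466 -0.01200022  0.04502943]
row [0.03, -0.05, 4.96] [-55.4, 205.3, -1.2] t 6.8
```

Emit:
move_arm --pt "0 0 1 -7 26 0 1" --pt "0 0 1.5 -14 52 0 1" --pt "0 0 2 -21 78 0 1" --pt "0 0 3 -28 104 0 1" --pt "0 0 3.5 -35 130 0 1" --pt "0 0 4 -42 156 0 1" --pt "0 0 5 -49 182 0 1" --pt "0 0 5 -55 200 0 1" --pt "0 0 5 -55 205 0 1" --pt "0 0 5 -55 205 0 1" --pt "0 0 5 -55 205 0 1" --pt "0 0 5 -55 205 0 1"

```text
t: 7.82
tcp_pos: [0.466, 0.0243, 0.0742]
tool_rot: [0.099, 0.995, -0.0, -0.001]
force: [0.5, -0.3, -2.6]
finger_gap: 0.732
gripper_force: 88.6
```

Run:
```python
from h import *
s=snap('scene'); im=s['img'][200:330,230:400]; cv2.imwrite('pics/s5.png',cv2.resize(im,None,fx=4.5,fy=4.5,interpolation=cv2.INTER_CUBIC)[:,:,::-1])
go(.467,.0255,.063,168.7)
```

```text
row [-0.01, -0.08, -0.13] [-0.5, 1.6, 11.4] t 7.9
```

View pics/s5.png

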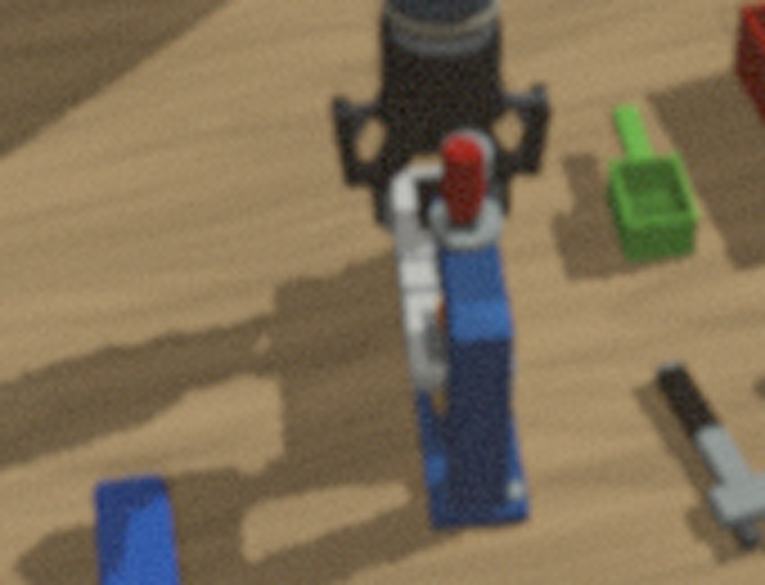

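The panel is held level beside the clamp arm, with its plate end under the screw at about crop (430,335). It has not touched anything, so I'll lower it.

Emit:
move_arm --pt "0 0 0 0 1.5 4 1" --pt "0 0 0 0 1.5 8 1" --pt "0 0 0 0 1.5 10 1" --pt "0 0 0 0 1.5 11 1" --pt "0 0 0 0 1.5 12 1" --pt "0 0 0 0 1.5 12 1" --pt "0 0 0 0 1.5 12 1"

```text
t: 8.45
tcp_pos: [0.4672, 0.0264, 0.0627]
tool_rot: [0.099, 0.995, -0.0, 0.0]
force: [-0.5, -0.0, -2.5]
finger_gap: 0.728
gripper_force: 93.2
```

Run:
```python
from h import *
s=snap('scene'); np.save('s6.npy',s,allow_pickle=True); C=cloud(s); H=hsv(s)
im=s['img'][230:300,295:365]; cv2.imwrite('pics/s6.png',cv2.resize(im,None,fx=8,fy=8,interpolation=cv2.INTER_CUBIC)[:,:,::-1])
```

```text
(no output)
```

View pics/s6.png

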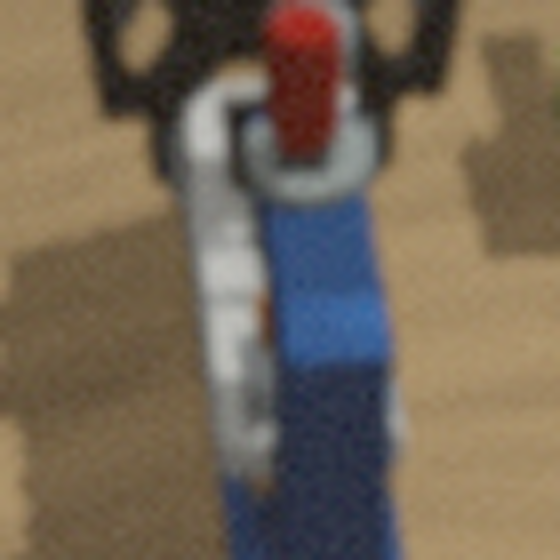

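Emit:
move_arm --pt "0 0 0 0 0 1 1" --pt "0 0 0 0 0 2 1" --pt "0 0 0 0 0 2 1" --pt "0 0 0 0 0 2 1"

```text
t: 8.83
tcp_pos: [0.4673, 0.0264, 0.0622]
tool_rot: [0.099, 0.995, -0.0, 0.001]
force: [-2.2, -0.4, 13.2]
finger_gap: 0.729
gripper_force: 95.2
```

Contact (+13 N, up). I'll release, rise, and swing the camera for a look.

Emit:
move_arm --pt "0 0 0 0 0 0 0" --pt "0 0 0 0 0 0 0" --pt "0 0 0 0 0 0 0" --pt "0 0 0 0 0 0 0" --pt "0 0 0 0 0 -40 0" --pt "0 0 0 0 0 -80 0" --pt "0 0 0 0 0 -160 0" --pt "0 0 0 0 0 -240 0" --pt "0 0 0 0 0 -240 0" --pt "0 0 0 0 0 -240 0" --pt "0 0 0 0 0 -240 0" --pt "0 0 0 0 0 -240 0"

```text
t: 9.83
tcp_pos: [0.4682, 0.0263, 0.3027]
tool_rot: [0.099, 0.995, -0.0, 0.003]
force: [0.4, 0.7, -0.6]
finger_gap: 1.004
gripper_force: 0.0
```

Run:
```python
from h import *
s=snap('wrist'); save(s,'w7.png'); np.save('w7.npy',s,allow_pickle=True)
C=cloud(s);H=hsv(s);ok=s['z_map']>0
m=ok&(H[...,1]<60)&(abs(C[...,2]-.06)<.006)&(C[...,0]>.3)&(abs(C[...,1])<.1)
P=C[m];print(len(P),P.min(0),P.max(0),cv2.minAreaRect((P[:,:2]*1000).astype(np.float32)))
go(.467,.0255,.4,168.7)
```

```text
10299 [ 0.42684094 -0.03225532  0.05400055] [0.61332246 0.06327445 0.06275991] ((520.2467651367188, 15.618114471435547), (63.65306091308594, 179.54263305664062), 78.64529418945312)
row [0.0, 0.05, -0.03] [-0.4, -1.0, -99.2] t 9.9
```

View pics/w7.png

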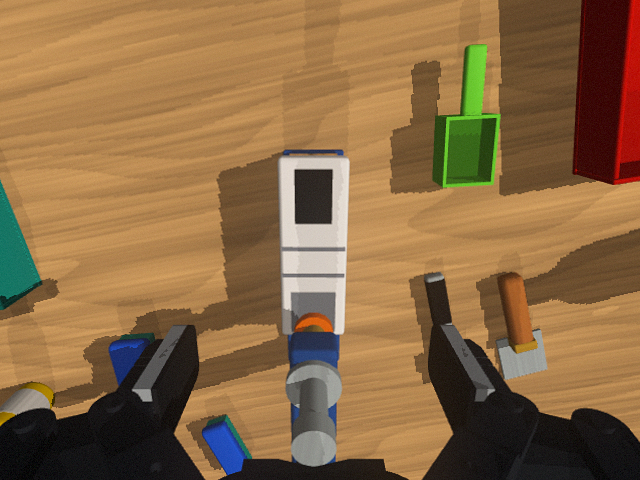

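The panel is on the bed: body at (315,245), plate from v≈292 with the orange pad over it at (313,322), and the bed end just past the panel at v≈152. I'll check the pad against the plate.

Run:
```python
from h import *
s=np.load('w7.npy',allow_pickle=True).item(); H=hsv(s); C=cloud(s); ok=s['z_map']>0
m=ok&(H[...,0]<20)&(H[...,1]>180)&(H[...,2]>150); m[:305]=0;m[345:]=0;m[:,:285]=0;m[:,345:]=0
P=C[m]; print(len(P),P.mean(0),np.percentile(P[:,2],[5,25,50,75,95]).round(4))
v,u=np.where(m); print(u.min(),u.max(),v.min(),v.max())
T=P[P[:,2]>np.percentile(P[:,2],60)]
a=np.radians(-11.3); ex=np.array([np.cos(a),np.sin(a)]); ey=np.array([-ex[1],ex[0]])
o=np.array([.582,.0025]); Q=(P[:,:2]-o); print('clamp frame x',(Q@ex).min(),(Q@ex).max(),'y',(Q@ey).min(),(Q@ey).max())
m=ok&(H[...,2]<175)&(H[...,1]<60)&(H[...,2]>90)&(abs(C[...,2]-.06)<.006)&(C[...,0]>.53)&(abs(C[...,1])<.06)
Q=C[m][:,:2]-o; print('plate',len(Q),np.percentile(Q@ex,[1,99]),np.percentile(Q@ey,[1,99]))
m=ok&(H[...,1]<50)&(abs(C[...,2]-.2248)<.003)&(abs(C[...,1])<.1); P=C[m]; print('hub',len(P),cv2.minEnclosingCircle((P[:,:2]*1000).astype(np.float32)),P.mean(0))
# bed end
m=ok&(H[...,0]>105)&(H[...,0]<125)&(H[...,1]>100)&(C[...,0]<.45)&(C[...,1]>-.1); Q=C[m]; q=Q[:,:2]-o; print('bed end',len(q),np.percentile(q@ex,[2,50]),np.median(Q[:,2]))
print('panel end',((np.array([.52025,.01562])-o)@ex)-.09)
```

```text
350 [0.57303838 0.0084842  0.09654657] [0.0907 0.0964 0.0973 0.0978 0.0985]
296 332 313 331
clamp frame x -0.01615386752926687 -0.0008476349646606377 y -0.014638969995020686 0.01806289123984479
plate 1588 [-0.04242783  0.02420746] [-0.03066755  0.02673868]
hub 1489 ((584.7731323242188, 2.5982542037963867), 16.254770278930664) [0.58219646 0.00336165 0.22512583]
bed end 288 [-0.15372116 -0.14989238] 0.033311979441147874
panel end -0.15312376857771515
```

Emit:
move_arm --pt "0 0 0 0 0 80 0" --pt "0 0 0 0 0 160 0" --pt "0 0 0 0 0 220 0" --pt "0 0 0 0 0 239 0" --pt "0 0 0 0 0 239 0" --pt "0 0 0 0 0 239 0" --pt "0 0 0 0 0 239 0" --pt "0 0 0 0 0 239 1" --pt "0 0 0 0 0 239 1" --pt "0 0 0 0 0 239 1" --pt "0 0 0 0 0 239 1" --pt "0 0 0 0 0 239 1" --squeeze 80

```text
t: 10.88
tcp_pos: [0.468, 0.0263, 0.0634]
tool_rot: [0.099, 0.995, -0.0, 0.002]
force: [0.4, 0.4, -2.8]
finger_gap: 0.73
gripper_force: 89.0
```

Emit:
move_arm --pt "0 0 0 0 0 -4 1" --pt "0 0 0 0 0 -5 1" --pt "0 0 0 -1 0 -5 1" --pt "0 0 0 -2 0 -5 1" --pt "0 0 0 -2.5 0 -5 1" --pt "0 0 0 -2.5 0 -2 1" --pt "0 0 0 -2.5 0 0 1" --pt "0 0 0 -2.5 0 1 1" --pt "0 0 0 -2.5 0 1 1"

```text
t: 11.63
tcp_pos: [0.4699, 0.0259, 0.0625]
tool_rot: [0.099, 0.995, -0.0, 0.001]
force: [-2.5, -0.1, 19.7]
finger_gap: 0.728
gripper_force: 92.0
```

Emit:
move_arm --pt "0 0 0 0 0 0 0" --pt "0 0 0 0 0 0 0" --pt "0 0 0 0 0 0 0" --pt "0 0 0 0 0 0 0" --pt "0 0 0 0 0 -80 0" --pt "0 0 0 0 0 -160 0" --pt "0 0 0 0 0 -240 0" --pt "0 0 0 0 0 -258 0" --pt "0 0 0 0 0 -258 0" --pt "0 0 0 0 0 -258 0" --pt "0 0 0 0 0 -258 0" --pt "0 0 0 0 0 -258 0"

```text
t: 12.63
tcp_pos: [0.4714, 0.0257, 0.3219]
tool_rot: [0.099, 0.995, -0.0, 0.004]
force: [0.7, -0.6, 0.2]
finger_gap: 1.0
gripper_force: 0.0
```

Run:
```python
from h import *
s=snap('wrist'); C=cloud(s);H=hsv(s);ok=s['z_map']>0
m=ok&(H[...,1]<60)&(abs(C[...,2]-.06)<.006)&(C[...,0]>.3)&(abs(C[...,1])<.1)
P=C[m];print(len(P),cv2.minAreaRect((P[:,:2]*1000).astype(np.float32)))
m=ok&(H[...,1]<50)&(abs(C[...,2]-.2248)<.003)&(abs(C[...,1])<.1); P=C[m]; print('hub',len(P),cv2.minEnclosingCircle((P[:,:2]*1000).astype(np.float32)))
s=snap('scene'); C=cloud(s);H=hsv(s)
m=(s['z_map']>0)&(H[...,1]>150)&((H[...,0]<9)|(H[...,0]>171))&(C[...,2]>.22)&(C[...,2]<.29)&(abs(C[...,0]-.6)<.1); print('knob scene',C[m].mean(0),C[m].max(0),C[m].min(0))
go(.632,-.0145,.32,168.7)
```

```text
9205 ((522.9007568359375, 15.10040283203125), (63.59894561767578, 178.73902893066406), 78.63481903076172)
hub 1922 ((597.1137084960938, -0.031915903091430664), 28.80579948425293)
knob scene [ 0.63629445 -0.01502363  0.25858946] [ 0.64201561 -0.00578729  0.27629564] [ 0.62355292 -0.02297114  0.22758089]
row [-0.0, -0.1, -0.04] [-168.0, -7.7, -2.6] t 12.7
```

Emit:
move_arm --pt "0 0 0 -168 -8 0 0" --pt "0 0 0 -168 -8 0 0" --pt "0 0 0 -168 -8 0 0" --pt "0 0 0 -168 -8 0 0" --pt "0 0 0 -168 -8 0 0" --pt "0 0 0 -168 -8 0 0" --pt "0 0 0 -168 -8 20 0" --pt "0 0 0 -168 -8 40 0" --pt "0 0 0 -168 -8 55 0" --pt "0 0 0 -168 -8 65 0" --pt "0 0 0 -168 -8 65 0" --pt "0 0 0 -168 -8 65 0"

```text
t: 13.73
tcp_pos: [0.6315, -0.0145, 0.2526]
tool_rot: [0.099, 0.995, 0.0, -0.002]
force: [-0.2, -0.2, 0.6]
finger_gap: 1.001
gripper_force: 0.0
```

Emit:
move_arm --pt "0 0 0 0 0 0 0.5" --pt "0 0 0 0 0 0 1" --pt "0 0 0 0 0 0 1" --pt "0 0 0 0 0 0 1" --pt "0 0 0 0 0 0 1" --pt "0 0 0 0 0 0 1" --pt "0 0 0 0 0 0 1" --squeeze 40

```text
t: 14.32
tcp_pos: [0.633, -0.0148, 0.2544]
tool_rot: [0.099, 0.995, 0.0, 0.001]
force: [-0.3, 0.4, 4.2]
finger_gap: 0.27
gripper_force: 39.0
```

Run:
```python
from h import *
go(.632,-.0145,.257,168.7); print(st()[0]['tcp_pos'])
s=snap('scene'); im=s['img'][180:300,250:410]; cv2.imwrite('pics/s8.png',cv2.resize(im,None,fx=4.5,fy=4.5,interpolation=cv2.INTER_CUBIC)[:,:,::-1])
```

```text
row [0.02, 0.06, -0.04] [1.0, 0.1, -2.6] t 14.3
[ 0.63298361 -0.01476697  0.25439915]
```

View pics/s8.png

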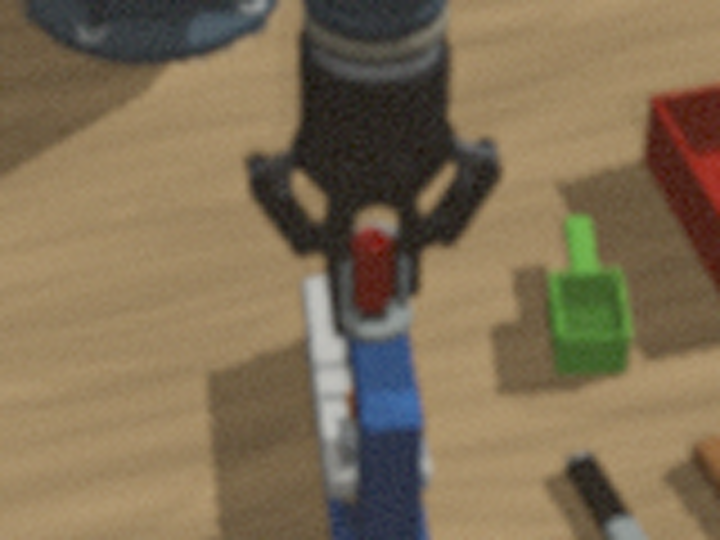

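The knob is held squarely between the fingers at crop (372,270), and the panel is still on the bed. I'll wind it in half-turn calls.

```bash
cat >> h.py <<'E'
def crank(th0,n,step=15,c=(.5855,.0026),r=.05,z0=None,drop=16/24):
    "rows for n steps clockwise from azimuth th0, z from z0 (mm) falling"
    s,M=st(); z0=s['tcp_pos'][2] if z0 is None else z0
    for i in range(1,n+1):
        t=np.radians(th0-step*i); p=np.array([c[0]+r*np.cos(t),c[1]+r*np.sin(t),z0-drop*i*step/15/1000])
        d=M.T@(p-s['tcp_pos'])*1000; print('[0,0,0,%.1f,%.1f,%.1f,1]'%tuple(d),end=',')
    print()
E
python3 -c "
from h import *
crank(-20,12,z0=.256)"
```

```text
[0,0,0,4.2,-12.4,-0.9,1],[0,0,0,10.9,-23.5,-0.3,1],[0,0,0,20.4,-32.6,0.4,1],[0,0,0,31.8,-38.9,1.0,1],[0,0,0,44.5,-42.0,1.7,1],[0,0,0,57.5,-41.7,2.3,1],[0,0,0,70.1,-38.1,3.0,1],[0,0,0,81.2,-31.3,3.6,1],[0,0,0,90.3,-21.9,4.3,1],[0,0,0,96.6,-10.5,5.0,1],[0,0,0,99.7,2.2,5.6,1],[0,0,0,99.4,15.2,6.3,1],
```

Emit:
move_arm --pt "0 0 0 4.2 -12.4 -0.9 1" --pt "0 0 0 10.9 -23.5 -0.3 1" --pt "0 0 0 20.4 -32.6 0.4 1" --pt "0 0 0 31.8 -38.9 1.0 1" --pt "0 0 0 44.5 -42.0 1.7 1" --pt "0 0 0 57.5 -41.7 2.3 1" --pt "0 0 0 70.1 -38.1 3.0 1" --pt "0 0 0 81.2 -31.3 3.6 1" --pt "0 0 0 90.3 -21.9 4.3 1" --pt "0 0 0 96.6 -10.5 5.0 1" --pt "0 0 0 99.7 2.2 5.6 1" --pt "0 0 0 99.4 15.2 6.3 1" --squeeze 50

```text
t: 15.37
tcp_pos: [0.5383, 0.018, 0.2467]
tool_rot: [0.099, 0.995, -0.002, 0.001]
force: [2.2, -6.1, -4.7]
finger_gap: 0.27
gripper_force: 50.1
```

```bash
python3 -c "
from h import *
s,_=st();d=s['tcp_pos']-[.5855,.0026,0];print(s['tcp_pos'],np.degrees(np.arctan2(d[1],d[0])),np.hypot(d[0],d[1]),s['force'],s['finger_gap'])
crank(-200,12,z0=.248)"
```

```text
[0.53834559 0.01801328 0.24671897] 161.89907804363932 0.0496095491703336 [ 2.18070732 -6.0678819  -4.74263337] 0.2702153007860422
[0,0,0,-3.5,14.2,-0.7,1],[0,0,0,-10.2,25.4,-0.0,1],[0,0,0,-19.6,34.4,0.6,1],[0,0,0,-31.1,40.7,1.3,1],[0,0,0,-43.8,43.8,1.9,1],[0,0,0,-56.8,43.6,2.6,1],[0,0,0,-69.3,39.9,3.3,1],[0,0,0,-80.5,33.2,4.0,1],[0,0,0,-89.5,23.8,4.8,1],[0,0,0,-95.8,12.3,5.5,1],[0,0,0,-98.9,-0.3,6.2,1],[0,0,0,-98.7,-13.4,6.9,1],
```

Emit:
move_arm --pt "0 0 0 -3.5 13 -0.7 1" --pt "0 0 0 -10.2 24.5 0 1" --pt "0 0 0 -19.6 33.5 0.6 1" --pt "0 0 0 -31.1 40 1.3 1" --pt "0 0 0 -43.8 43 1.9 1" --pt "0 0 0 -56.8 43 2.6 1" --pt "0 0 0 -69.3 39.3 3.3 1" --pt "0 0 0 -80.5 32.6 4.0 1" --pt "0 0 0 -89.5 23.2 4.8 1" --pt "0 0 0 -95.8 11.7 5.5 1" --pt "0 0 0 -98.9 -1 6.2 1" --pt "0 0 0 -98.7 -14 6.9 1"

```text
t: 16.37
tcp_pos: [0.6337, -0.0124, 0.2388]
tool_rot: [0.099, 0.995, 0.002, 0.001]
force: [3.8, 5.2, -5.4]
finger_gap: 0.268
gripper_force: 51.1
```

```bash
python3 -c "
from h import *
s,_=st();d=s['tcp_pos']-[.5855,.0026,0];print(s['tcp_pos'],np.degrees(np.arctan2(d[1],d[0])),np.hypot(d[0],d[1]),s['force'],s['finger_gap'])
crank(-20,12,z0=.240)"
```

```text
[ 0.63368528 -0.01236439  0.23884467] -17.25266735441257 0.05045546672755311 [ 3.78418127  5.2265111  -5.35444411] 0.26837536310533966
[0,0,0,4.4,-14.9,-0.6,1],[0,0,0,11.1,-26.0,0.1,1],[0,0,0,20.6,-35.1,0.7,1],[0,0,0,32.0,-41.4,1.3,1],[0,0,0,44.7,-44.5,1.9,1],[0,0,0,57.7,-44.2,2.6,1],[0,0,0,70.3,-40.6,3.2,1],[0,0,0,81.4,-33.8,3.9,1],[0,0,0,90.5,-24.4,4.6,1],[0,0,0,96.8,-13.0,5.3,1],[0,0,0,99.9,-0.3,6.0,1],[0,0,0,99.6,12.7,6.7,1],
```

Emit:
move_arm --pt "0 0 0 4.2 -13 -0.4 1" --pt "0 0 0 10.9 -24 0.3 1" --pt "0 0 0 20.4 -33.1 0.9 1" --pt "0 0 0 31.8 -39.4 1.5 1" --pt "0 0 0 44.5 -42.5 2.1 1" --pt "0 0 0 57.5 -42.2 2.8 1" --pt "0 0 0 70.1 -38.6 3.4 1" --pt "0 0 0 81.2 -31.8 4.1 1" --pt "0 0 0 90.3 -22.4 4.8 1" --pt "0 0 0 96.6 -11 5.5 1" --pt "0 0 0 99.7 1.7 6.2 1" --pt "0 0 0 99.4 14.7 6.9 1"

```text
t: 17.37
tcp_pos: [0.5385, 0.0185, 0.231]
tool_rot: [0.099, 0.995, -0.002, 0.001]
force: [7.0, -8.7, -17.0]
finger_gap: 0.268
gripper_force: 50.4
```

Run:
```python
from h import *
s,_=st();d=s['tcp_pos']-[.5855,.0026,0];print(s['tcp_pos'],np.degrees(np.arctan2(d[1],d[0])),np.hypot(d[0],d[1]),s['force'],s['finger_gap'])
s=snap('scene'); C=cloud(s);H=hsv(s)
m=(s['z_map']>0)&(H[...,1]<40)&(H[...,2]>110)&(C[...,2]>.15)&(C[...,2]<.26)&(abs(C[...,0]-.59)<.05)&(abs(C[...,1])<.04); print('hubz',m.sum(),np.percentile(C[m][:,2],[10,50,90]),C[m].mean(0))
im=s['img'][180:300,250:370]; cv2.imwrite('pics/s9.png',cv2.resize(im,None,fx=5,fy=5,interpolation=cv2.INTER_CUBIC)[:,:,::-1])
crank(-200,12,z0=.232)
```

```text
[0.53849407 0.01851739 0.23101819] 161.29260771761778 0.04962782632024701 [  7.01217611  -8.73687307 -17.00603116] 0.2682428713828368
hubz 149 [0.17025632 0.1986423  0.20531675] [0.5889535  0.00748484 0.18847821]
[0,0,0,-3.1,11.7,-0.4,1],[0,0,0,-9.9,22.8,0.2,1],[0,0,0,-19.3,31.8,0.9,1],[0,0,0,-30.8,38.1,1.6,1],[0,0,0,-43.4,41.2,2.3,1],[0,0,0,-56.5,41.0,3.0,1],[0,0,0,-69.0,37.3,3.7,1],[0,0,0,-80.2,30.5,4.4,1],[0,0,0,-89.2,21.1,5.1,1],[0,0,0,-95.5,9.7,5.8,1],[0,0,0,-98.6,-3.0,6.5,1],[0,0,0,-98.3,-16.1,7.2,1],
```

View pics/s9.png

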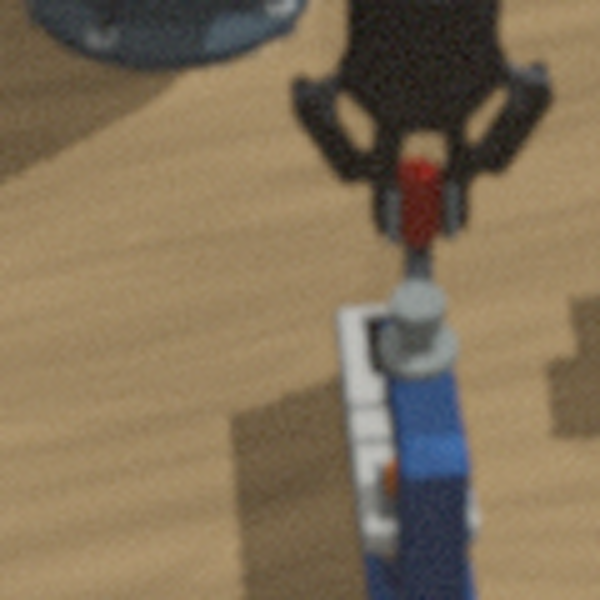

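The knob is still held and the screw has sunk, with the pad at crop (390,478) near the plate. The vertical force is growing, so I'll pause and ease down slightly.

Emit:
move_arm --pt "0 0 0 0 0 0 1" --pt "0 0 0 0 0 1 1" --pt "0 0 0 0 0 1 1"

```text
t: 17.67
tcp_pos: [0.5392, 0.0203, 0.2308]
tool_rot: [0.099, 0.995, 0.0, 0.001]
force: [6.7, 1.4, -11.7]
finger_gap: 0.268
gripper_force: 51.0
```

Run:
```python
from h import *
s=snap('wrist'); np.save('w10.npy',s,allow_pickle=True); save(s,'w10.png'); C=cloud(s);H=hsv(s);ok=s['z_map']>0
m=ok&(H[...,1]<60)&(C[...,2]>.17)&(C[...,2]<.24)&(abs(C[...,0]-.59)<.05)&(abs(C[...,1])<.05); print('hub',m.sum(),np.percentile(C[m][:,2],[10,50,75,90,95]),C[m].mean(0))
m=ok&(H[...,1]>150)&((H[...,0]<9)|(H[...,0]>171))&(C[...,2]>.15)&(C[...,2]<.3)&(abs(C[...,1])<.1); P=C[m]; print('knob',m.sum(), np.percentile(P[:,2],[50,90,97]) if len(P) else '')
```

```text
hub 1239 [0.2007122  0.20129269 0.20165493 0.20196076 0.2021629 ] [0.58854329 0.00208249 0.20153401]
knob 7322 [0.24365297 0.24755097 0.24799371]
```

Run:
```python
from h import *
s=np.load('w10.npy',allow_pickle=True).item(); C=cloud(s);H=hsv(s);ok=s['z_map']>0
m=ok&(H[...,1]<40)&(H[...,2]>150)&(abs(C[...,2]-.06)<.01)&(C[...,0]>.4)&(abs(C[...,1])<.08);P=C[m];print(len(P),np.percentile(P[:,2],[10,50,90]))
t=ok&(abs(C[...,2])<.012)&(H[...,1]>60);print('table',np.median(C[t][:,2]))
m=ok&(H[...,0]<18)&(H[...,1]>170)&(C[...,2]>.06)&(C[...,2]<.12)&(abs(C[...,0]-.58)<.04)&(abs(C[...,1])<.04);print('pad',m.sum(),np.percentile(C[m][:,2],[5,50,95]) if m.any() else '')
s,_=st();d=s['tcp_pos']-[.5855,.0026,0];print(s['tcp_pos'],np.degrees(np.arctan2(d[1],d[0])),s['force'])
crank(-200,12,z0=.231)
```

```text
12792 [0.05834649 0.05936924 0.06033315]
table -0.0004893141197339567
pad 804 [0.06607125 0.07316043 0.07445064]
[0.53917038 0.02027288 0.23078027] 159.1201684385996 [  5.87386651   0.69557702 -12.40072927]
[0,0,0,-3.1,11.8,0.5,1],[0,0,0,-9.8,23.0,1.2,1],[0,0,0,-19.3,32.1,1.9,1],[0,0,0,-30.7,38.4,2.6,1],[0,0,0,-43.4,41.5,3.3,1],[0,0,0,-56.4,41.2,3.9,1],[0,0,0,-68.9,37.6,4.6,1],[0,0,0,-80.1,30.9,5.3,1],[0,0,0,-89.2,21.4,6.0,1],[0,0,0,-95.5,10.0,6.7,1],[0,0,0,-98.6,-2.7,7.3,1],[0,0,0,-98.3,-15.7,8.0,1],
```

Emit:
move_arm --pt "0 0 0 -3.1 11.8 1.5 1" --pt "0 0 0 -9.8 23 2.2 1" --pt "0 0 0 -19.3 32.1 2.9 1" --pt "0 0 0 -30.7 38.4 3.6 1" --pt "0 0 0 -43.4 41.5 4.3 1" --pt "0 0 0 -56.4 41.2 4.9 1" --pt "0 0 0 -68.9 37.6 5.6 1" --pt "0 0 0 -80.1 30.9 6.3 1" --pt "0 0 0 -89.2 21.4 7 1" --pt "0 0 0 -95.5 10 7.7 1" --pt "0 0 0 -98.6 -2.7 8.3 1" --pt "0 0 0 -98.3 -15.7 9 1"

```text
t: 18.72
tcp_pos: [0.6335, -0.0127, 0.2229]
tool_rot: [0.099, 0.995, 0.002, 0.002]
force: [4.0, 6.5, -4.2]
finger_gap: 0.267
gripper_force: 51.8
```

```bash
cat > meas.py <<'E'
from h import *
s=snap('wrist'); C=cloud(s);H=hsv(s);ok=s['z_map']>0
m=ok&(H[...,1]<40)&(H[...,2]>150)&(abs(C[...,2]-.06)<.01)&(C[...,0]>.4)&(abs(C[...,1])<.08);P=C[m];print('panel',len(P),np.percentile(P[:,2],[50]))
m=ok&(H[...,1]<60)&(C[...,2]>.17)&(C[...,2]<.24)&(abs(C[...,0]-.59)<.05)&(abs(C[...,1])<.05); print('hub',m.sum(),np.percentile(C[m][:,2],[10,50,75,90]))
m=ok&(H[...,1]>150)&((H[...,0]<9)|(H[...,0]>171))&(C[...,2]>.15)&(C[...,2]<.3)&(abs(C[...,1])<.1); P=C[m]; print('knob',m.sum(), np.percentile(P[:,2],[50,90,97]) if len(P) else '')
m=ok&(H[...,0]<18)&(H[...,1]>170)&(C[...,2]>.06)&(C[...,2]<.12)&(abs(C[...,0]-.58)<.04)&(abs(C[...,1])<.04);print('pad',m.sum(),np.percentile(C[m][:,2],[5,50,95]) if m.any() else '')
s,_=st();d=s['tcp_pos']-[.5855,.0026,0];print(s['tcp_pos'],np.degrees(np.arctan2(d[1],d[0])),s['force'])
E
python3 meas.py; python3 -c "
from h import *
crank(-20,3,z0=st()[0]['tcp_pos'][2])"
```

```text
panel 10144 [0.05931483]
hub 11800 [0.17065676 0.19290749 0.19403829 0.22201251]
knob 7391 [0.23582305 0.23973867 0.24016624]
pad 0 
[ 0.63257427 -0.01537887  0.22272157] -20.90314319100517 [ 5.69179021  2.56837534 -2.9582015 ]
[0,0,0,3.9,-11.7,0.6,1],[0,0,0,10.6,-22.9,1.2,1],[0,0,0,20.0,-31.9,1.9,1],
```

```bash
python3 -c "
from h import *
crank(-21,5,step=11,z0=st()[0]['tcp_pos'][2])"
```

```text
[0,0,0,2.9,-9.3,0.5,1],[0,0,0,7.1,-17.9,0.9,1],[0,0,0,12.9,-25.5,1.4,1],[0,0,0,20.0,-31.9,1.8,1],[0,0,0,28.2,-36.9,2.3,1],
```

Emit:
move_arm --pt "0 0 0 2.9 -9.3 0.5 1" --pt "0 0 0 7.1 -17.9 0.9 1" --pt "0 0 0 12.9 -25.5 1.4 1" --pt "0 0 0 20 -31.9 1.8 1" --pt "0 0 0 28.2 -36.9 2.3 1" --pt "0 0 0 28.2 -36.9 2.3 1" --pt "0 0 0 28.2 -36.9 2.3 1"

```text
t: 19.35
tcp_pos: [0.5971, -0.0459, 0.2203]
tool_rot: [0.099, 0.995, -0.001, 0.001]
force: [4.5, -1.3, -6.9]
finger_gap: 0.268
gripper_force: 51.4
```

```bash
python3 meas.py
```

```text
panel 13381 [0.05930953]
hub 11085 [0.17079475 0.1899519  0.19133791 0.21859682]
knob 7340 [0.23329362 0.23715749 0.2375961 ]
pad 469 [0.06558749 0.0691145  0.07034659]
[ 0.597089   -0.04583747  0.22036994] -76.54452962632774 [ 4.14164642 -1.36201676 -7.771109  ]
```

Emit:
move_arm --pt "0 0 0 0 0 0 0.5" --pt "0 0 0 0 0 0 0.5" --pt "0 0 0 0 0 0 0.5" --pt "0 0 0 0 0 -10 0.5" --pt "0 0 0 0 0 -40 0.5" --pt "0 0 0 0 0 -80 0.5" --pt "0 0 0 0 0 -120 0" --pt "0 0 0 0 0 -160 0" --pt "0 0 0 120 0 -200 0" --pt "0 0 0 120 0 -200 0" --pt "0 0 0 120 0 -200 0" --pt "0 0 0 120 0 -200 0"

```text
t: 20.4
tcp_pos: [0.4725, -0.0193, 0.425]
tool_rot: [0.098, 0.995, -0.0, 0.0]
force: [-0.4, 0.4, -0.2]
finger_gap: 1.004
gripper_force: 0.0
```

```bash
python3 meas.py
python3 - <<'E'
from h import *
s=snap('wrist'); save(s,'w11.png'); np.save('w11.npy',s,allow_pickle=True)
E
```

```text
panel 4222 [0.05948288]
hub 1614 [0.17072088 0.18895531 0.19075561 0.1915011 ]
knob 977 [0.23154756 0.23737367 0.23788379]
pad 264 [0.06307523 0.06946458 0.07101389]
[ 0.47536935 -0.02019157  0.42437992] -168.3076807717611 [ 0.91342335  0.29408959 -0.40359618]
```

View pics/w11.png

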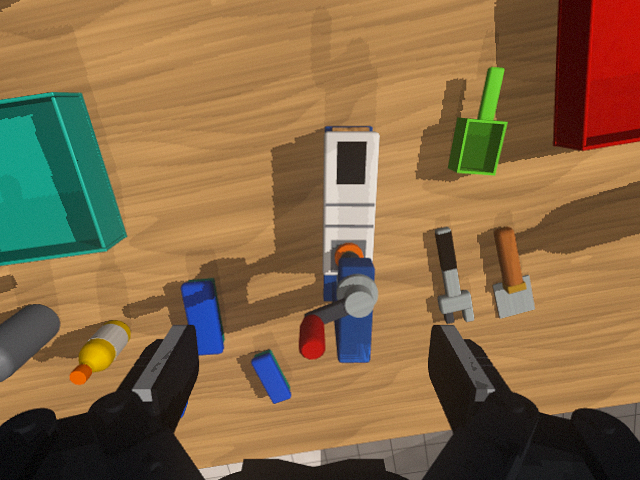

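The panel is clamped under the pad at (349,255), and the knob at (312,338) is free. The loose items are the scoop (481,147), spanner (452,275), scraper (513,270) and large brush (204,318).

```bash
cat > items.py <<'E'
from h import *
import sys
s=np.load(sys.argv[1],allow_pickle=True).item() if len(sys.argv)>1 else snap('wrist')
C=cloud(s);H=hsv(s);ok=s['z_map']>0
def rep(n,m):
    m=np.uint8(m&ok); k,l,stt,_=cv2.connectedComponentsWithStats(m)
    for i in range(1,k):
        if stt[i,4]<150: continue
        P=C[l==i]; (x,y),(w,h),a=cv2.minAreaRect((P[:,:2]*1000).astype(np.float32))
        if w<h: w,h,a=h,w,a+90
        print(n,stt[i,:4],'c',round(x),round(y),'wh',round(w),round(h),'a',round((a+90)%180-90,1),'z',P[:,2].max().round(3))
h,sa,v=H[...,0],H[...,1],H[...,2]; z=C[...,2]; inx=(C[...,0]>.3)&(C[...,0]<.85)
rep('scoop',(h>40)&(h<72)&(sa>140)&(z>.026)&inx)
rep('scoopall',(h>40)&(h<72)&(sa>140)&inx)
rep('brush',(h>105)&(h<125)&(sa>130)&(z>.015)&(z<.045)&(C[...,1]<-.1))
rep('scrH',(h>4)&(h<16)&(sa>130)&(z>.010)&(z<.03)&(C[...,1]>.1)&inx)
rep('steel',(sa<60)&(v>90)&(z<.03)&(C[...,1]>.07)&(C[...,1]<.28)&inx)
rep('black',(v<70)&(z>.008)&(z<.03)&(C[...,1]>.07)&(C[...,1]<.28)&inx)
E
python3 items.py w11.npy; python3 items.py w2.npy
```

```text
scoop [455  67  53 108] c 459 192 wh 122 49 a -15.6 z 0.037
scoopall [448  67  60 108] c 464 200 wh 127 66 a -15.5 z 0.037
brush [181 281  43  74] c 652 -216 wh 113 42 a -6.1 z 0.037
brush [252 353  39  50] c 776 -146 wh 83 31 a 12.5 z 0.028
scrH [495 227  29  59] c 647 222 wh 85 26 a 7.3 z 0.022
steel [440 268  34  54] c 694 145 wh 88 47 a -1.7 z 0.018
steel [493 275  42  43] c 719 230 wh 58 52 a 7.7 z 0.022
black [450 118  15  53] c 480 162 wh 63 2 a -16.0 z 0.03
black [485 124  18  48] c 493 205 wh 57 5 a -19.3 z 0.03
black [436 231  21  41] c 623 138 wh 58 20 a 3.7 z 0.017
scoop [176 248  36  75] c 432 180 wh 121 48 a -8.2 z 0.039
scoopall [176 242  40  81] c 432 180 wh 121 48 a -8.2 z 0.039
brush [409   0  32  72] c 777 -146 wh 82 33 a 10.2 z 0.028
brush [538   0  68  57] c 784 -328 wh 85 33 a 58.3 z 0.028
brush [448  90  50  90] c 654 -217 wh 114 44 a -6.1 z 0.037
scrH [134 108  32  63] c 648 221 wh 83 25 a 6.8 z 0.022
steel [115  60  49  50] c 719 230 wh 58 53 a 7.3 z 0.007
steel [183  68  38  70] c 696 143 wh 89 45 a 2.1 z 0.018
black [203 137  20  41] c 623 138 wh 57 19 a 3.7 z 0.016
```

The scoop was knocked during the run. Its bowl is now near (488,184) mm with yaw -15.6°. Next I'll measure the tray and box rims.

Run:
```python
from h import *
for src in ('w1.npy','w2.npy','top'):
    s=snap('top') if src=='top' else np.load(src,allow_pickle=True).item()
    C=cloud(s);H=hsv(s);ok=(s['z_map']>0)&(abs(C[...,2]-.059)<.006)&(H[...,1]>120)
    for n,m in (('tray',((H[...,0]<9)|(H[...,0]>172))&(C[...,1]>.2)),('box',(H[...,0]>78)&(H[...,0]<98)&(C[...,1]<-.2))):
        P=C[ok&m]; print(src,n,len(P),cv2.minAreaRect((P[:,:2]*1000).astype(np.float32)),np.percentile(P[:,:2],[1,99],axis=0).round(3).tolist())
go(.639,.1395,.15,184.5)
```

```text
w1.npy tray 1592 ((416.56048583984375, 361.6718444824219), (148.19956970214844, 192.35646057128906), 86.9817123413086) [[0.321, 0.288], [0.513, 0.434]]
w1.npy box 1719 ((420.76544189453125, -378.40673828125), (180.46566772460938, 189.842529296875), 86.96805572509766) [[0.323, -0.461], [0.518, -0.285]]
w2.npy tray 1661 ((416.987548828125, 379.2674255371094), (182.6964569091797, 191.85546875), 87.5723876953125) [[0.322, 0.288], [0.513, 0.47]]
w2.npy box 2253 ((420.630126953125, -379.8569030761719), (183.5527801513672, 191.40264892578125), 86.96063232421875) [[0.324, -0.469], [0.519, -0.286]]
top tray 665 ((415.094482421875, 381.16107177734375), (181.73487854003906, 189.57308959960938), 87.96673583984375) [[0.319, 0.289], [0.51, 0.472]]
top box 582 ((417.6972351074219, -378.0531311035156), (180.68798828125, 187.0711669921875), 86.8444595336914) [[0.321, -0.47], [0.511, -0.284]]
row [-0.04, 0.18, -15.83] [-125.0, 189.3, 273.0] t 20.6
```

Emit:
move_arm --pt "0 0 -15.8 -125 189 0 0" --pt "0 0 -15.8 -125 189 0 0" --pt "0 0 -15.8 -125 189 0 0" --pt "0 0 -15.8 -125 189 0 0" --pt "0 0 -15.8 -125 189 0 0" --pt "0 0 -15.8 -125 189 0 0" --pt "0 0 -15.8 -125 189 200 0" --pt "0 0 -15.8 -125 189 270 0" --pt "0 0 -15.8 -125 189 270 0" --pt "0 0 -15.8 -125 189 270 0" --pt "0 0 -15.8 -125 189 270 0" --pt "0 0 -15.8 -125 189 270 0"

```text
t: 21.55
tcp_pos: [0.639, 0.1394, 0.1678]
tool_rot: [-0.039, 0.999, 0.0, -0.0]
force: [0.0, 0.1, 0.7]
finger_gap: 1.004
gripper_force: 0.0
```

Emit:
move_arm --pt "0 0 0 0 0 0 0" --pt "0 0 0 0 0 0 0" --pt "0 0 0 0 0 0 0" --pt "0 0 0 0 0 0 0"

```text
t: 21.88
tcp_pos: [0.6409, 0.1395, 0.1745]
tool_rot: [-0.039, 0.999, 0.0, 0.003]
force: [0.6, 0.3, 0.7]
finger_gap: 1.004
gripper_force: 0.0
```

```bash
python3 items.py; python3 -c "
from h import *
go(.639,.1395,.026,184.5)"
```

```text
scoop [356   0 100  48] c 506 179 wh 48 25 a 74.5 z 0.037
scoopall [352   0 104  53] c 504 184 wh 56 31 a 74.6 z 0.037
scrH [408 183  39 115] c 647 222 wh 84 25 a 7.6 z 0.022
steel [302 153  28   7] c 593 137 wh 18 4 a -86.1 z 0.015
steel [284 238  59 107] c 695 143 wh 89 45 a 3.3 z 0.017
steel [387 287  67  66] c 718 231 wh 58 52 a 7.7 z 0.021
black [425   0  23  38] c 507 201 wh 24 1 a -17.0 z 0.03
black [353  13  62  34] c 516 172 wh 40 5 a 68.1 z 0.03
black [301 159  29  80] c 624 139 wh 57 19 a 4.0 z 0.016
black [407 192   7  99] c 651 210 wh 77 1 a 7.5 z 0.016
row [-0.01, 0.4, -0.04] [2.7, 0.2, 148.8] t 21.9
```

Emit:
move_arm --pt "0 0 0 2.5 0 40 0" --pt "0 0 0 2.5 0 80 0" --pt "0 0 0 2.5 0 120 0" --pt "0 0 0 2.5 0 140 0" --pt "0 0 0 2.5 0 148.5 0" --pt "0 0 0 2.5 0 148.5 0" --pt "0 0 0 2.5 0 148.5 1" --pt "0 0 0 2.5 0 148.5 1" --pt "0 0 0 2.5 0 148.5 1" --pt "0 0 0 2.5 0 148.5 1" --pt "0 0 0 2.5 0 148.5 1" --pt "0 0 0 2.5 0 148.5 1" --squeeze 70

```text
t: 22.93
tcp_pos: [0.6374, 0.1393, 0.0255]
tool_rot: [-0.039, 0.999, 0.0, 0.002]
force: [-1.5, -0.1, 6.3]
finger_gap: 0.212
gripper_force: 72.7
```

Emit:
move_arm --pt "0 0 0 0 0 -30 1" --pt "0 0 0 0 0 -60 1" --pt "0 0 0 0 0 -100 1" --pt "0 0 0 0 0 -120 1" --pt "0 0 0 0 0 -120 1" --pt "0 0 0 0 0 -120 1" --pt "0 0 0 0 0 -120 1"

```text
t: 23.52
tcp_pos: [0.6346, 0.1391, 0.142]
tool_rot: [-0.039, 0.999, -0.0, -0.001]
force: [-0.6, 0.3, -1.9]
finger_gap: 0.214
gripper_force: 70.3
```

```bash
python3 -c "
from h import *
a=np.radians(-2.5);ex=np.array([np.cos(a),np.sin(a)]);ey=np.array([-ex[1],ex[0]])
c=np.array([.416,.380]);
p=c-.029*ex-.036*ey; print('spanner grip',p); go(p[0],p[1],.145,177.5)
p=c-.026*ex+.036*ey; print('scraper grip',p)
"
```

```text
spanner grip [0.3854573  0.34529923]
row [-0.0, -0.13, 6.96] [232.3, 225.0, -2.5] t 23.5
scraper grip [0.39159504 0.41709984]
```

Emit:
move_arm --pt "0 0 7 28 27 0 1" --pt "0 0 7 56 54 0 1" --pt "0 0 7 84 81 0 1" --pt "0 0 7 112 108 0 1" --pt "0 0 7 140 135 0 1" --pt "0 0 7 168 162 0 1" --pt "0 0 7 196 190 0 1" --pt "0 0 7 220 213 0 1" --pt "0 0 7 232 225 0 1" --pt "0 0 7 232 225 0 1" --pt "0 0 7 232 225 0 1" --pt "0 0 7 232 225 0 1"

```text
t: 24.52
tcp_pos: [0.3871, 0.345, 0.1418]
tool_rot: [0.022, 1.0, -0.0, -0.0]
force: [0.5, -0.3, -1.4]
finger_gap: 0.205
gripper_force: 70.3
```

```bash
python3 -c "
from h import *
go(.3855,.3455,.036,177.5); s=snap('wrist'); save(s,'w12.png')
"
```

```text
row [-0.06, -0.06, -0.04] [1.5, 0.6, 105.8] t 24.5
```

View pics/w12.png

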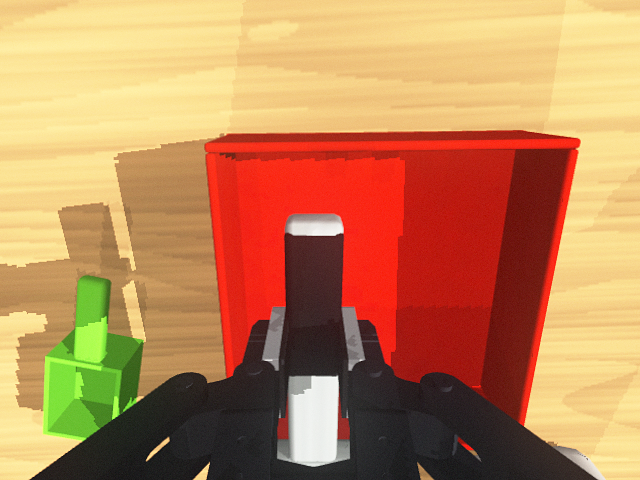

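The spanner is held straight over the tray, with its grip at (314,270). I'll lower and release it.

Emit:
move_arm --pt "0 0 0 0 0 40 1" --pt "0 0 0 0 0 80 1" --pt "0 0 0 0 0 100 1" --pt "0 0 0 0 0 107 1" --pt "0 0 0 0 0 107 1" --pt "0 0 0 0 0 107 0.55" --pt "0 0 0 0 0 107 0.55" --pt "0 0 0 0 0 107 0.55" --pt "0 0 0 0 0 70 0.55" --pt "0 0 0 0 0 30 0.55" --pt "0 0 0 0 0 -10 0" --pt "0 0 0 0 0 -20 0"

```text
t: 25.57
tcp_pos: [0.3899, 0.3471, 0.1696]
tool_rot: [0.022, 1.0, 0.003, 0.005]
force: [1.1, 0.1, 0.4]
finger_gap: 0.721
gripper_force: 0.0
```

```bash
python3 -c "
from h import *
go(.647,.222,.16,187.3)
"
```

```text
row [0.32, 0.65, -9.82] [-262.3, -113.7, 11.7] t 25.6
```

Emit:
move_arm --pt "0 0 -9.8 -260 -114 5 0" --pt "0 0 -9.8 -260 -114 5 0" --pt "0 0 -9.8 -260 -114 5 0" --pt "0 0 -9.8 -260 -114 5 0" --pt "0 0 -9.8 -260 -114 5 0" --pt "0 0 -9.8 -260 -114 5 0" --pt "0 0 -9.8 -260 -114 5 0" --pt "0 0 -9.8 -260 -114 5 0" --pt "0 0 -9.8 -260 -114 5 0" --pt "0 0 -9.8 -260 -114 5 0" --pt "0 0 -9.8 -260 -114 5 0" --pt "0 0 -9.8 -260 -114 5 0"

```text
t: 26.57
tcp_pos: [0.6399, 0.221, 0.1581]
tool_rot: [-0.064, 0.998, 0.0, -0.001]
force: [-0.1, -0.4, 0.8]
finger_gap: 1.002
gripper_force: 0.0
```

```bash
python3 items.py; python3 -c "
from h import *
go(.647,.222,.026,187.5)"
```

```text
scoop [227   0  89  36] c 518 182 wh 47 17 a -83.0 z 0.037
scoopall [223   0  96  42] c 508 179 wh 48 23 a 74.9 z 0.037
scrH [296 182  37 122] c 648 222 wh 85 24 a 7.2 z 0.022
steel [279 293  70  67] c 718 230 wh 58 52 a 7.2 z 0.02
black [223   0  79  41] c 518 176 wh 46 1 a 73.9 z 0.03
row [0.0, -0.04, -0.14] [-7.0, 0.1, 132.1] t 26.6
```

Emit:
move_arm --pt "0 0 0 -7 0 40 0" --pt "0 0 0 -7 0 80 0" --pt "0 0 0 -7 0 115 0" --pt "0 0 0 -7 0 127 0" --pt "0 0 0 -7 0 131 0" --pt "0 0 0 -7 0 131 0" --pt "0 0 0 -7 0 131 1" --pt "0 0 0 -7 0 131 1" --pt "0 0 0 -7 0 131 1" --pt "0 0 0 -7 0 131 1" --pt "0 0 0 -7 0 131 1" --pt "0 0 0 -7 0 131 1"

```text
t: 27.62
tcp_pos: [0.6495, 0.2211, 0.0283]
tool_rot: [-0.063, 0.998, 0.0, 0.001]
force: [1.2, 0.2, 10.9]
finger_gap: 0.264
gripper_force: 72.2
```

Emit:
move_arm --pt "0 0 0 0 0 -30 1" --pt "0 0 0 0 0 -60 1" --pt "0 0 0 0 0 -100 1" --pt "0 0 0 0 0 -120 1" --pt "0 0 0 0 0 -120 1" --pt "0 0 0 0 0 -120 1" --pt "0 0 0 0 0 -120 1"

```text
t: 28.2
tcp_pos: [0.6473, 0.2207, 0.1456]
tool_rot: [-0.063, 0.998, -0.0, -0.001]
force: [0.6, -0.1, -2.1]
finger_gap: 0.261
gripper_force: 70.2
```

```bash
python3 -c "
from h import *
go(.3915,.417,.145,177.5)
"
```

```text
row [-0.02, -0.16, 9.76] [228.9, 227.1, 1.2] t 28.2
```

Emit:
move_arm --pt "0 0 9.8 28 27 0 1" --pt "0 0 9.8 56 54 0 1" --pt "0 0 9.8 84 81 0 1" --pt "0 0 9.8 112 108 0 1" --pt "0 0 9.8 140 135 0 1" --pt "0 0 9.8 168 162 0 1" --pt "0 0 9.8 196 192 0 1" --pt "0 0 9.8 220 217 0 1" --pt "0 0 9.8 229 227 0 1" --pt "0 0 9.8 229 227 0 1" --pt "0 0 9.8 229 227 0 1" --pt "0 0 9.8 229 227 0 1"

```text
t: 29.2
tcp_pos: [0.3936, 0.4164, 0.1459]
tool_rot: [0.022, 1.0, -0.0, -0.0]
force: [0.7, -0.6, -1.1]
finger_gap: 0.263
gripper_force: 70.2
```

```bash
python3 -c "
from h import *
go(.3915,.417,.035,177.5)
"
```

```text
row [-0.06, -0.02, -0.07] [2.1, 0.6, 110.9] t 29.2
```

Emit:
move_arm --pt "0 0 0 1 0 40 1" --pt "0 0 0 1 0 80 1" --pt "0 0 0 1 0 102 1" --pt "0 0 0 1 0 110 1" --pt "0 0 0 1 0 110 1" --pt "0 0 0 1 0 110 0.55" --pt "0 0 0 1 0 110 0.55" --pt "0 0 0 1 0 110 0.55" --pt "0 0 0 1 0 70 0.55" --pt "0 0 0 1 0 30 0.55" --pt "0 0 0 1 0 -10 0" --pt "0 0 0 1 0 -40 0"

```text
t: 30.2
tcp_pos: [0.3927, 0.4178, 0.1906]
tool_rot: [0.022, 1.0, 0.001, 0.002]
force: [1.2, 0.0, -0.3]
finger_gap: 0.718
gripper_force: 0.0
```

```bash
python3 items.py; python3 -c "
from h import *
go(.430,.24,.25,164.4)
s=snap('wrist'); save(s,'w13.png')
"
```

```text
scoop [  0 245  60 150] c 460 196 wh 123 44 a -15.8 z 0.038
scoopall [  0 245  78 150] c 460 192 wh 125 52 a -11.1 z 0.038
scrH [293 161  34 114] c 392 415 wh 85 24 a -2.2 z 0.027
row [0.63, 0.63, 13.08] [-43.3, -177.7, -55.0] t 30.2
```

View pics/w13.png

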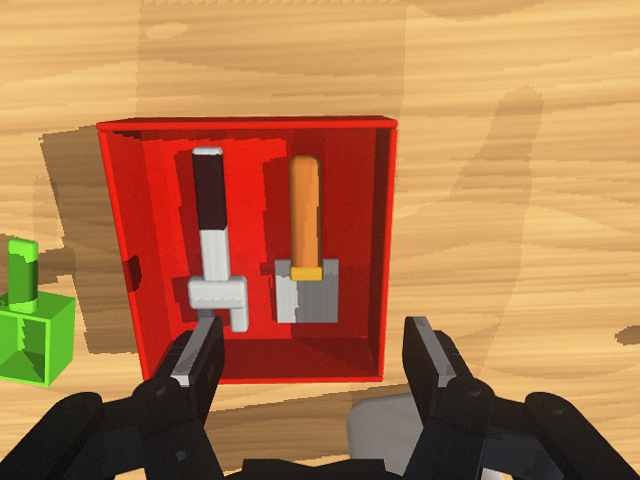

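The spanner and scraper both lie in the tray, at (215,240) and (306,240). Next is the scoop.

```bash
python3 -c "
from h import *
go(.488,.184,.20,164.4)"
```

```text
row [0.59, 0.59, 13.07] [-103.4, -231.2, -7.4] t 30.3
```

Emit:
move_arm --pt "0 0 13.1 -103 -231 -8 0" --pt "0 0 13.1 -103 -231 -8 0" --pt "0 0 13.1 -103 -231 -8 0" --pt "0 0 13.1 -103 -231 -8 0" --pt "0 0 13.1 -103 -231 -8 0" --pt "0 0 13.1 -103 -231 -8 0" --pt "0 0 13.1 -103 -231 -8 0" --pt "0 0 13.1 -103 -231 -8 0" --pt "0 0 13.1 -103 -231 -8 0" --pt "0 0 13.1 -103 -231 -8 0"

```text
t: 31.13
tcp_pos: [0.4834, 0.1828, 0.1945]
tool_rot: [0.136, 0.991, 0.0, -0.001]
force: [0.0, -0.4, -0.2]
finger_gap: 1.002
gripper_force: 0.0
```

```bash
python3 items.py|grep scoop; python3 -c "
from h import *
go(.488,.184,.034,164.4)"
```

```text
scoop [284  96  70 177] c 459 193 wh 122 48 a -15.8 z 0.038
scoopall [283  96  71 177] c 459 191 wh 122 51 a -16.0 z 0.038
row [-0.0, -0.05, 0.08] [-4.4, 2.1, 160.6] t 31.2
```

Emit:
move_arm --pt "0 0 0 -4.5 1.5 40 0" --pt "0 0 0 -4.5 1.5 80 0" --pt "0 0 0 -4.5 1.5 120 0" --pt "0 0 0 -4.5 1.5 150 0" --pt "0 0 0 -4.5 1.5 164 0" --pt "0 0 0 -4.5 1.5 164 0" --pt "0 0 0 -4.5 1.5 164 0" --pt "0 0 0 -4.5 1.5 164 1" --pt "0 0 0 -4.5 1.5 164 1" --pt "0 0 0 -4.5 1.5 164 1" --pt "0 0 0 -4.5 1.5 164 1" --pt "0 0 0 -4.5 1.5 164 1" --squeeze 40

```text
t: 32.18
tcp_pos: [0.4901, 0.1824, 0.0324]
tool_rot: [0.136, 0.991, 0.001, 0.002]
force: [-0.3, 1.5, 7.1]
finger_gap: 0.558
gripper_force: 42.5
```

Emit:
move_arm --pt "0 0 0 0 0 -40 1" --pt "0 0 0 0 0 -80 1" --pt "0 0 0 0 0 -120 1" --pt "0 0 0 0 0 -160 1" --pt "0 0 0 0 0 -200 1" --pt "0 0 0 0 0 -240 1" --pt "0 0 0 0 0 -270 1" --pt "0 0 0 0 0 -270 1" --pt "0 0 0 0 0 -270 1"

```text
t: 32.93
tcp_pos: [0.4897, 0.1821, 0.3032]
tool_rot: [0.136, 0.991, 0.001, 0.003]
force: [0.2, -1.0, -1.0]
finger_gap: 0.556
gripper_force: 41.8
```

```bash
python3 -c "
from h import *
a=np.radians(-3);ex=np.array([np.cos(a),np.sin(a)]);ey=np.array([-ex[1],ex[0]])
c=np.array([.420,-.379])
p=c+.03*ex-.036*ey; print('scoop',p); go(p[0],p[1],.30,177)
p=c+.036*ey; print('brush',p)
"
```

```text
scoop [ 0.44807479 -0.41652074]
row [0.09, 0.31, -12.64] [-121.3, -587.7, 2.5] t 32.9
brush [ 0.42188409 -0.34304934]
```

Emit:
move_arm --pt "0 0 -2 -5 -25 0 1" --pt "0 0 -3 -12 -60 0 1" --pt "0 0 -4 -20 -96 0 1" --pt "0 0 -5 -27 -132 0 1" --pt "0 0 -6 -35 -168 0 1" --pt "0 0 -7 -42 -204 0 1" --pt "0 0 -8 -50 -240 0 1" --pt "0 0 -8 -57 -276 0 1" --pt "0 0 -8 -64 -312 0 1" --pt "0 0 -8 -72 -348 0 1" --pt "0 0 -8 -79 -380 0 1" --pt "0 0 -8 -79 -390 0 1"

```text
t: 33.93
tcp_pos: [0.4593, -0.2191, 0.2989]
tool_rot: [0.069, 0.998, -0.0, -0.001]
force: [-0.1, 0.6, -0.4]
finger_gap: 0.556
gripper_force: 41.8
```

```bash
python3 -c "
from h import *
go(.448,-.4165,.15,177)"
```

```text
row [-0.04, -0.11, -4.87] [-16.1, -197.0, 149.0] t 33.9
```

Emit:
move_arm --pt "0 0 -4.9 -3 -30 0 1" --pt "0 0 -4.9 -6 -65 0 1" --pt "0 0 -4.9 -9 -100 0 1" --pt "0 0 -4.9 -12 -135 10 1" --pt "0 0 -4.9 -14 -170 40 1" --pt "0 0 -4.9 -16 -195 75 1" --pt "0 0 -4.9 -16 -197 110 1" --pt "0 0 -4.9 -16 -197 140 1" --pt "0 0 -4.9 -16 -197 149 1" --pt "0 0 -4.9 -16 -197 149 1" --pt "0 0 -4.9 -16 -197 149 1"

```text
t: 34.85
tcp_pos: [0.4497, -0.4113, 0.1514]
tool_rot: [0.024, 1.0, 0.001, -0.0]
force: [1.2, -0.6, -0.4]
finger_gap: 0.553
gripper_force: 41.8
```

```bash
python3 -c "
from h import *
go(.448,-.4165,.041,177); s=snap('wrist'); save(s,'w14.png')"
```

```text
row [0.08, -0.06, 0.29] [1.4, -5.4, 110.4] t 34.9
```

View pics/w14.png

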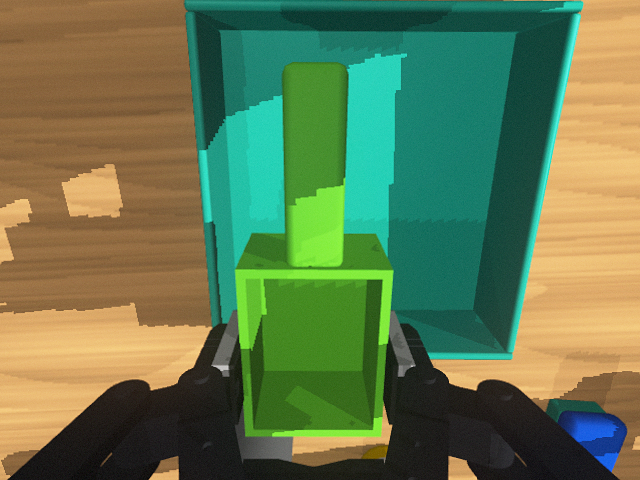

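The scoop is held level inside the box outline, with its bowl at (314,350). I'll lower and release it.

Emit:
move_arm --pt "0 0 0 1 0 40 1" --pt "0 0 0 1 0 80 1" --pt "0 0 0 1 0 102 1" --pt "0 0 0 1 0 111 1" --pt "0 0 0 1 0 111 1" --pt "0 0 0 1 0 111 0.3" --pt "0 0 0 1 0 111 0.3" --pt "0 0 0 1 0 111 0.3" --pt "0 0 0 1 0 70 0.3" --pt "0 0 0 1 0 30 0.3" --pt "0 0 0 1 0 -10 0" --pt "0 0 0 1 0 -40 0"

```text
t: 35.9
tcp_pos: [0.4496, -0.4132, 0.1966]
tool_rot: [0.024, 1.0, -0.002, 0.002]
force: [0.1, 0.3, 0.7]
finger_gap: 0.956
gripper_force: 0.0
```

```bash
python3 items.py|egrep 'scoop|brush'; python3 -c "
from h import *
go(.653,-.2165,.19,173.9)"
```

```text
scoop [281  84  71 182] c 417 -411 wh 122 48 a -3.2 z 0.043
scoopall [280  84  72 182] c 420 -413 wh 129 52 a -3.2 z 0.043
brush [526 373  65  42] c 610 -214 wh 44 33 a 85.7 z 0.036
row [-0.73, 0.65, 3.38] [-191.4, 208.8, 11.9] t 36.0
```

Emit:
move_arm --pt "0 0 3.4 -30 60 0 0" --pt "0 0 3.4 -60 100 0 0" --pt "0 0 3.4 -90 140 0 0" --pt "0 0 3.4 -120 180 0 0" --pt "0 0 3.4 -150 208 0 0" --pt "0 0 3.4 -191 209 0 0" --pt "0 0 3.4 -191 209 0 0" --pt "0 0 3.4 -191 209 0 0" --pt "0 0 3.4 -191 209 0 0" --pt "0 0 3.4 -191 209 0 0" --pt "0 0 3.4 -191 209 0 0"

```text
t: 36.87
tcp_pos: [0.6483, -0.2131, 0.1922]
tool_rot: [0.054, 0.999, -0.0, -0.0]
force: [-0.2, -1.1, 0.9]
finger_gap: 0.999
gripper_force: 0.0
```

```bash
python3 items.py|egrep 'scoop|brush'; python3 -c "
from h import *
go(.653,-.2165,.034,173.9)"
```

```text
brush [277 150  63 153] c 652 -218 wh 113 44 a -6.8 z 0.036
brush [380 312  58  94] c 776 -147 wh 85 32 a 11.0 z 0.027
brush [187 368  61  51] c 793 -312 wh 46 33 a 58.5 z 0.027
row [-0.0, -0.03, -0.13] [-5.2, -2.6, 158.2] t 36.9
```

Emit:
move_arm --pt "0 0 0 -4 -4.5 40 0" --pt "0 0 0 -4 -4.5 80 0" --pt "0 0 0 -4 -4.5 120 0" --pt "0 0 0 -4 -4.5 148 0" --pt "0 0 0 -4 -4.5 162 0" --pt "0 0 0 -4 -4.5 162 0" --pt "0 0 0 -4 -4.5 162 0" --pt "0 0 0 -4 -4.5 162 1" --pt "0 0 0 -4 -4.5 162 1" --pt "0 0 0 -4 -4.5 162 1" --pt "0 0 0 -4 -4.5 162 1" --pt "0 0 0 -4 -4.5 162 1" --squeeze 60

```text
t: 37.92
tcp_pos: [0.6543, -0.218, 0.0322]
tool_rot: [0.054, 0.999, -0.001, 0.002]
force: [-0.4, -0.5, 6.0]
finger_gap: 0.509
gripper_force: 63.3
```

Emit:
move_arm --pt "0 0 0 0 0 -40 1" --pt "0 0 0 0 0 -80 1" --pt "0 0 0 0 0 -120 1" --pt "0 0 0 0 0 -125 1" --pt "0 0 0 0 0 -125 1" --pt "0 0 0 0 0 -125 1"

```text
t: 38.42
tcp_pos: [0.6525, -0.217, 0.1549]
tool_rot: [0.053, 0.999, 0.0, -0.0]
force: [0.6, 0.5, -1.2]
finger_gap: 0.505
gripper_force: 62.5
```

```bash
python3 -c "
from h import *
go(.422,-.3415,.155,177)"
```

```text
row [0.0, -0.01, -3.13] [215.9, -148.4, -0.0] t 38.4
```

Emit:
move_arm --pt "0 0 -3.1 30 -15 0 1" --pt "0 0 -3.1 60 -30 0 1" --pt "0 0 -3.1 90 -52 0 1" --pt "0 0 -3.1 120 -74 0 1" --pt "0 0 -3.1 150 -98 0 1" --pt "0 0 -3.1 180 -120 0 1" --pt "0 0 -3.1 205 -140 0 1" --pt "0 0 -3.1 216 -148 0 1" --pt "0 0 -3.1 216 -148 0 1" --pt "0 0 -3.1 216 -148 0 1" --pt "0 0 -3.1 216 -148 0 1"

```text
t: 39.33
tcp_pos: [0.4224, -0.3405, 0.1535]
tool_rot: [0.026, 1.0, 0.001, -0.001]
force: [0.2, 0.7, -0.9]
finger_gap: 0.503
gripper_force: 62.4
```

```bash
python3 items.py|egrep 'scoop|brush'; python3 -c "
from h import *
go(.422,-.340,.040,177)"
```

```text
scoop [155 141  89 195] c 421 -405 wh 125 62 a -19.3 z 0.146
scoopall [155 141  93 195] c 423 -410 wh 132 71 a -19.1 z 0.146
row [0.09, -0.05, 0.02] [0.7, 0.2, 113.8] t 39.4
```

Emit:
move_arm --pt "0 0 0 0 0 40 1" --pt "0 0 0 0 0 80 1" --pt "0 0 0 0 0 105 1" --pt "0 0 0 0 0 114 1" --pt "0 0 0 0 0 114 1" --pt "0 0 0 0 0 114 0.4" --pt "0 0 0 0 0 114 0.4" --pt "0 0 0 0 0 114 0.4" --pt "0 0 0 0 0 70 0.4" --pt "0 0 0 0 0 30 0.4" --pt "0 0 0 0 0 -40 0.4" --pt "0 0 0 0 0 -80 0"

```text
t: 40.38
tcp_pos: [0.4223, -0.341, 0.2092]
tool_rot: [0.026, 1.0, 0.0, -0.0]
force: [0.2, -1.3, 0.5]
finger_gap: 0.724
gripper_force: 0.0
```

Emit:
move_arm --pt "0 0 0 0 0 -130 0" --pt "0 0 0 0 0 -130 0" --pt "0 0 0 0 0 -130 0" --pt "0 0 0 0 0 -130 0" --pt "0 0 0 0 0 -130 0" --pt "0 0 0 0 0 -130 0"

```text
t: 40.88
tcp_pos: [0.4222, -0.3409, 0.3376]
tool_rot: [0.026, 1.0, -0.0, 0.0]
force: [-0.2, 0.3, -1.4]
finger_gap: 0.999
gripper_force: 0.0
```

Run:
```python
from h import *
a=snap('top'); b=snap('wrist'); c=snap('scene')
f=lambda i,w,h: cv2.resize(i,(w,h),interpolation=cv2.INTER_AREA if w<400 else cv2.INTER_CUBIC)
im=np.hstack([f(a['img'][110:360,60:560],400,300),f(b['img'],400,300)])
im=np.vstack([im,np.hstack([f(c['img'][150:390,130:530],400,240),np.zeros((240,400,3),np.uint8)])])
cv2.imwrite('pics/fin.png',im[:,:,::-1])
```

```text
(no output)
```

View pics/fin.png

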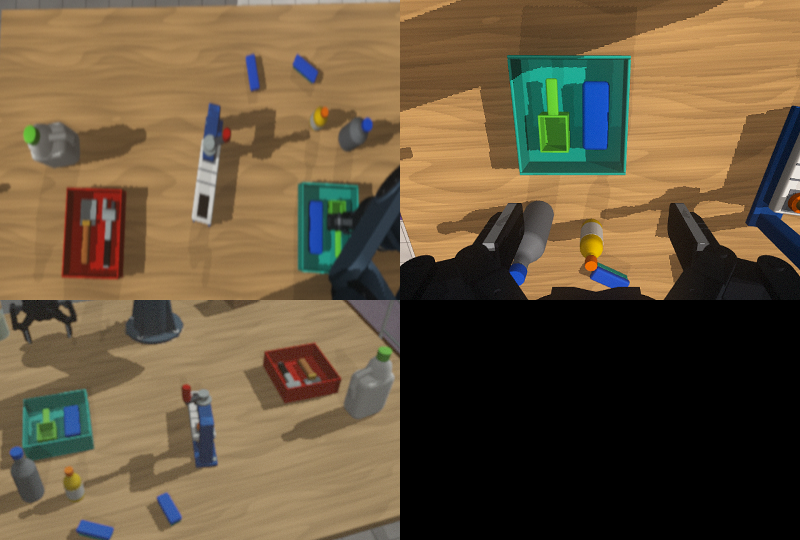

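Both tools are in the tray and the scoop and large brush are in the box. The panel is still clamped, the bottles stand where they were, and the gripper is clear.

```bash
python3 -c "
from station import order
print(order.sign_off())"
```

```text
the job is handed in; nothing more can be done
None
```

The job is handed in: the drawer front is clamped under the screw with the pad's spring pressed an estimated 5–6 mm of its 10 mm, the spanner and scraper are in the red tray, the scoop and largest brush are in the teal box, the bottles were left standing, and I saw no screwdriver or towel clip in the pictures.

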